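Sort the jam tubs into the breakfast trays

ROBOT

A 6-joint arm with a two-finger parallel gripper is mounted at the origin on a cart in front of the work surface, level with it; the furniture and walls round the work are solid. World frame = base frame: x ahead of the robot, y to its left, z up, the work surface at z = 0. Lengths are in m, angles in degrees, forces in N, time in s.
With the tool pointing down it reaches from about 0.35 to 1 m from the base axis. Payload 7.1 kg.
Tool frame: the origin (TCP) lies between the finger pads; the fingertips stand 14 mm ahead of it and the grasp point (between the pads) lies 5 mm behind it (tip_reach is the distance from the TCP to the fingertips, in m); x points along the fingers, z is the direction in which the jaws open and shut, and the axes are right-handed (so a half turn about x gives the same grasp; the last joint's range is limited). The gripper opens to 85 mm and grips with 20 to 120 N. Pads are 22 mm wide; open, the fingers measure 114 mm over their backs; the gripper's body (76 mm by 85 mm) begins 54 mm behind the grasp point. The pads swing forward as they close: fully open they stand 13 mm farther back than shut.
Start: joints at [-67.609, 24.242, 93.386, -0, 62.372, -1.089], TCP at [0.249, -0.573, 0.245] pointing down, gripper open.
Joint ranges: [-172.04, 172.04], [-51.8, 120.97], [4.93, 147.93], [-75.15, 255.16], [6.16, 154.13], [-145.62, 145.62]. Speed limits (degrees/s): [136.94, 136.94, 172.46, 180, 180, 180].

INTERFACE

Orientations are given as [roll, pitch, yaw] about the fixed x, y, z axes, in that order (R = Rz(yaw) Ry(pitch) Rx(roll)).
In Python, from workcell import * gives the robot as it stands.
- The arm moves only by the tool carry_out, never from a script. Its arguments are lists of equal length, an entry for each row: "offset": the shift along the tool's x, y, z in cm, a list of three; "rot": the turn, a rotation vector about the tool's x, y, z in degrees, a list of three. In form: {"offset": [[tx, ty, tz], ...], "rot": [[rx, ry, rz], ...]}. A call has 1 to 8 rows; each row shifts and turns the commanded pose from where the row before left it, along the tool's axes as they then stand; what a row does not reach is not made up. A row lasts 1/10 s, in which the tool goes at most 50 mm and 8.59 degrees, less where a joint would pass 70% of its speed; a pose out of reach is approached as far as the arm can. A call is refused whole if a number of a shift passes 5 or a number of a turn 8.59, either way. A call with a gripper value outside its range is refused whole. "jaw" is the opening, from 0 (shut) to 1 (fully open), set as the call begins (left out, the last holds). The fingers move at their own pace and stop on an object; "newtons" is the grip in N (left out, the last holds). Time passes only in rows, so rows that do not move let the fingers close. It gives the time, the measured TCP pose, the force and the opening at its end, in the units of the state.
- sense(): the state, without advancing time (a new reading comes with each control period).
- capture(name): name is "scene" or "top" or "wrist"; returns the picture (480x640x3 uint8, red, green, blue); there is no depth.
- calibration(name): a dict with "camera_matrix" (3x3 intrinsics, pixels), "rvec" (rotation vector, rad) and "tvec" (3), from world to camera coordinates, as OpenCV has them. Camera axes: x right, y down, z forward; pixel columns grow to the right and rows downward; lengths in m; the calibration is good to about 2 mm. A picture is of the moment at which its call begins: read the wrist's pose just before it. calibration takes no time and is no camera call; for the wrist camera it gives the pose at the moment of the call.
- close_job(): hands the job in, once; it reports no verdict.
The state is a dict: "time": time; "q": joint angles; "joint_vel": joint speeds; "effort": joint torques, N m; "tcp_pos": TCP position; "ee_rot": TCP orientation; "ft_force": force on the tool from outside, world axes, zero at the start; "ft_torque": the same for the moment, N m; "finger_gap": opening from 0.0 (shut) to 1.0 (fully open).
Only numpy, scipy, OpenCV 4.12 (cv2) and the standard library are available. Lean on these libraries where they do the work, as an engineer would, in place of code of your own. Each camera call takes 0.05 s, during which the arm holds its last target.

TASK

Lay out the jam: of the five tubs in the row along the front of the table, put both red ones on the red-floored tray and both purple ones on the purple-floored tray, one in the middle of each compartment, lid up and square with the tray, the pull tab pointing either way along the row of compartments. Leave the yellow tub where it is; the tubs by the wire rack at the back are not wanted.

Things in the scene. Friction and masses are not known exactly. Their poses are not given: they have to be found in the camera images.
- red_tub_1_center (a point): sealed jam tub, red body, pale lid with a red spot; 37 (x) x 50 (y) x 16 mm high, rigid, 22 g, flat on the table. Point: its centre, 8 mm up; x across its width (pinch these sides, 34 to 37 mm apart, slightly tapered), y towards the pull tab, z up. Behind the row, between the trays, stands a fixed metal warmer 226 mm high
- red_tub_2_center (a point): sealed jam tub, red body, pale lid with a red spot; 37 (x) x 50 (y) x 16 mm high, rigid, 22 g, flat on the table. Point: its centre, 8 mm up; x across its width (pinch these sides, 34 to 37 mm apart, slightly tapered), y towards the pull tab, z up. Behind the row, between the trays, stands a fixed metal warmer 226 mm high
- purple_tub_1_center (a point): sealed jam tub, purple body, pale lid with a purple spot; 37 (x) x 50 (y) x 16 mm high, rigid, 22 g, flat on the table. Point: its centre, 8 mm up; x across its width (pinch these sides, 34 to 37 mm apart, slightly tapered), y towards the pull tab, z up. Behind the row, between the trays, stands a fixed metal warmer 226 mm high
- purple_tub_2_center (a point): sealed jam tub, purple body, pale lid with a purple spot; 37 (x) x 50 (y) x 16 mm high, rigid, 22 g, flat on the table. Point: its centre, 8 mm up; x across its width (pinch these sides, 34 to 37 mm apart, slightly tapered), y towards the pull tab, z up. Behind the row, between the trays, stands a fixed metal warmer 226 mm high
- yellow_tub_center (a point): sealed jam tub, yellow body, pale lid with a yellow spot; 37 (x) x 50 (y) x 16 mm high, rigid, 22 g, flat on the table. Point: its centre, 8 mm up; x across its width (pinch these sides, 34 to 37 mm apart, slightly tapered), y towards the pull tab, z up. Behind the row, between the trays, stands a fixed metal warmer 226 mm high. Must stay where it is.
- red_tray_bay_1 (a point): floor centre (4 mm above the table) of the compartment on the +y side of the red tray: fixed, pale wood rim, red floor, 106 (x) x 134 (y) mm; two compartments along y, 64 mm between centres, each 96 (x) x 60 (y) mm inside; outer walls 5 mm thick, 10 mm high, rib between 4 mm thick, 8 mm high. Axes are the tray's, z up; a tub lies with its y along the tray's y
- red_tray_bay_2 (a point): floor centre (4 mm above the table) of the compartment on the -y side of the red tray: fixed, pale wood rim, red floor, 106 (x) x 134 (y) mm; two compartments along y, 64 mm between centres, each 96 (x) x 60 (y) mm inside; outer walls 5 mm thick, 10 mm high, rib between 4 mm thick, 8 mm high. Axes are the tray's, z up; a tub lies with its y along the tray's y
- purple_tray_bay_1 (a point): floor centre (4 mm above the table) of the compartment on the +y side of the purple tray: fixed, pale wood rim, purple floor, 106 (x) x 134 (y) mm; two compartments along y, 64 mm between centres, each 96 (x) x 60 (y) mm inside; outer walls 5 mm thick, 10 mm high, rib between 4 mm thick, 8 mm high. Axes are the tray's, z up; a tub lies with its y along the tray's y
- purple_tray_bay_2 (a point): floor centre (4 mm above the table) of the compartment on the -y side of the purple tray: fixed, pale wood rim, purple floor, 106 (x) x 134 (y) mm; two compartments along y, 64 mm between centres, each 96 (x) x 60 (y) mm inside; outer walls 5 mm thick, 10 mm high, rib between 4 mm thick, 8 mm high. Axes are the tray's, z up; a tub lies with its y along the tray's y
Mind the look-alikes: they are no part of the job. Leave any pink look-alike of the part that bears red_tub_2_center alone.

How it is judged:
By the outcome, as a careful person would: the job done as asked, in the order asked, and still so for the second after the job is handed in, with the robot touching nothing.
It also fails if it takes over 117 s, if anything falls off the work surface, if the arm or the gripper's body presses on something with over 40 N, if the wrist force passes 120 N, or if a joint passes its speed limit or range.

## Working session

There is one attempt and no reset: what is moved stays moved. The work goes in short steps, Python scripts to look and compute and a tool call to move; the robot and the scene stay as the last step left them, time stands still between calls to the robot, and variables do not carry over. Pictures are saved under pics/ and viewed, and the job is handed in when it is done.

Besides the shell and the picture viewer there is one more tool, called after "Call:" as name(argument=value, ...) on one line, values as JSON. carry_out: Moves the arm, as the interface text tells. Its arguments: {"type":"object","properties":{"offset":{"type":"array","items":{"type":"array","items":{"type":"number"}}},"rot":{"type":"array","items":{"type":"array","items":{"type":"number"}}},"jaw":{"type":"number"},"newtons":{"type":"number"}},"required":["offset","rot"]}

```bash
mkdir -p pics; ls; python3 - <<'E'
from workcell import *
import cv2
s=sense();print(s)
for n in("scene","top","wrist"):
    im=capture(n);cv2.imwrite(f"pics/{n}0.png",im[:,:,::-1]);c=calibration(n);print(n,c)
E
```

```text
pics
{'time': 0.0, 'q': array([-6.76082246e+01,  2.42854211e+01,  9.34323071e+01,  1.23583445e-03,
        6.23719217e+01, -1.08867196e+00]), 'joint_vel': array([ 0.11369138, -0.06734453,  0.13645507, -0.03223798,  0.02078328,
        0.01392083]), 'effort': array([-1.94519198e-03, -5.57394147e+01, -2.81746835e+01, -1.17289387e-04,
        7.20293261e-03,  5.27120001e-07]), 'tcp_pos': array([ 0.24884822, -0.57274402,  0.24452889]), 'ee_rot': array([178.21216688,  89.91034337, 111.69204032]), 'ft_force': array([-0.45188644, -0.58083481,  0.3566621 ]), 'ft_torque': array([-0.01869829, -0.03447251, -0.01222525]), 'finger_gap': 1.0015076401485148}
scene {'camera_matrix': array([[517.86172158,   0.        , 314.66110892],
       [  0.        , 517.86172158, 244.66354729],
       [  0.        ,   0.        ,   1.        ]]), 'rvec': array([ 0.86988728, -2.55951969,  1.08478417]), 'tvec': array([0.38151507, 0.26473874, 1.06391381])}
top {'camera_matrix': array([[451.42657957,   0.        , 318.96907725],
       [  0.        , 451.42657957, 242.76355202],
       [  0.        ,   0.        ,   1.        ]]), 'rvec': array([ 2.15019959, -2.17788448,  0.10317604]), 'tvec': array([-0.05011023,  0.51631966,  0.90053786])}
wrist {'camera_matrix': array([[345.27596026,   0.        , 317.48202262],
       [  0.        , 345.27596026, 241.7830204 ],
       [  0.        ,   0.        ,   1.        ]]), 'rvec': array([-2.39264358,  1.57005362,  0.256536  ]), 'tvec': array([-0.62563442, -0.04039692,  0.38039716])}
```

View pics/scene0.png

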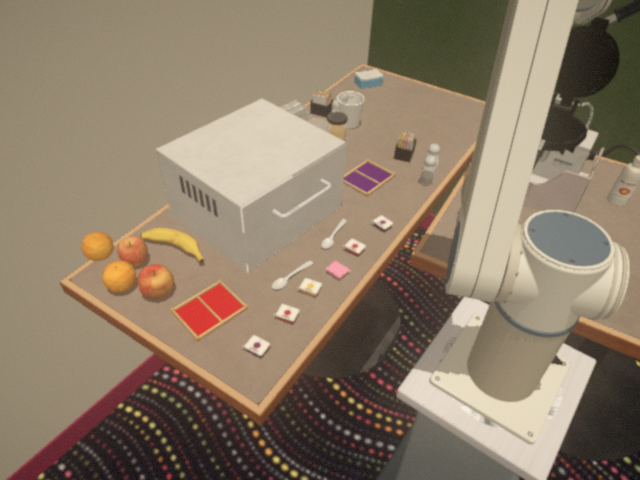

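View pics/top0.png

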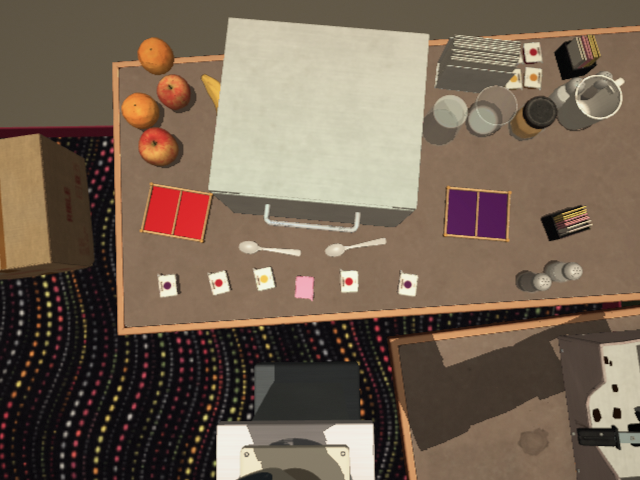

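View pics/wrist0.png

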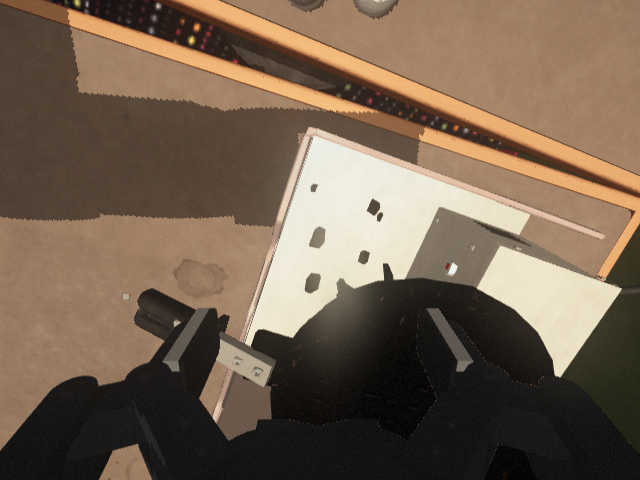

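The top view shows tubs at about purple (168,286), red (219,283), yellow (264,279), pink look-alike (304,288), red (349,281) and purple (408,284). The red tray is at (176,213), the purple tray at (477,214), and the tall warmer stands between them. Next I'll measure these.

```bash
cat > h.py <<'E'
import numpy as np,cv2
def cast(c,uv,z):
    K=c["camera_matrix"];R=cv2.Rodrigues(c["rvec"])[0];t=c["tvec"].reshape(3)
    uv=np.asarray(uv,float).reshape(-1,2)
    d=(np.linalg.inv(K)@np.c_[uv,np.ones(len(uv))].T).T@R
    o=-R.T@t
    return o+d*((z-o[2])/d[:,2])[:,None]
def proj(c,P):
    return cv2.projectPoints(np.asarray(P,float).reshape(-1,1,3),c["rvec"],c["tvec"],c["camera_matrix"],None)[0].reshape(-1,2)
E
python3 - <<'E'
from workcell import *
from h import *
c=calibration("top");im=cv2.imread("pics/top0.png")
crop=cv2.resize(im[260:310,140:440],None,fx=2.6,fy=2.6,interpolation=cv2.INTER_CUBIC);cv2.imwrite("pics/crop.png",crop)
hsv=cv2.cvtColor(im,cv2.COLOR_BGR2HSV)
print(cast(c,[[297,452],[212,192],[415,212],[266,205],[358,228]],0.0))
pale=((hsv[...,1]<50)&(hsv[...,2]>170)).astype(np.uint8)
for u,v in[(168,286),(219,283),(264,279),(349,281),(408,284)]:
    m=np.zeros_like(pale);m[v-17:v+18,u-17:u+18]=pale[v-17:v+18,u-17:u+18]
    cs,_=cv2.findContours(m,cv2.RETR_EXTERNAL,cv2.CHAIN_APPROX_NONE);k=max(cs,key=cv2.contourArea)
    P=cast(c,k.reshape(-1,2),.016)[:,:2].astype(np.float32)*1000
    print((u,v),cv2.minAreaRect(P), cv2.minAreaRect(k))
red=((hsv[...,1]>180)&((hsv[...,0]<5)|(hsv[...,0]>174))&(hsv[...,2]>120)).astype(np.uint8);
pur=((hsv[...,0]>135)&(hsv[...,0]<165)&(hsv[...,1]>100)).astype(np.uint8)
for m,(a,b,e,f) in((red,(175,250,130,220)),(pur,(180,250,435,520))):
    mm=np.zeros_like(m);mm[a:b,e:f]=m[a:b,e:f]
    cs,_=cv2.findContours(mm,cv2.RETR_EXTERNAL,cv2.CHAIN_APPROX_NONE)
    for k in cs:
        if cv2.contourArea(k)>200:
            print("floor",cv2.minAreaRect(cast(c,k.reshape(-1,2),.004)[:,:2].astype(np.float32)*1000))
E
```

```text
[[ 0.09481642 -0.0069779   0.        ]
 [ 0.63079447  0.17133796  0.        ]
 [ 0.58138225 -0.26125355  0.        ]
 [ 0.60091327  0.0555194   0.        ]
 [ 0.54874968 -0.13956997  0.        ]]
(168, 286) ((433.6528625488281, 257.8468322753906), (44.717586517333984, 35.17952346801758), 5.961818218231201) ((167.12759399414062, 285.0310363769531), (21.50878143310547, 17.024324417114258), 85.2363510131836)
(219, 283) ((437.37884521484375, 152.16427612304688), (44.625083923339844, 36.32902526855469), 14.534344673156738) ((218.20590209960938, 282.3235168457031), (21.585668563842773, 17.70509910583496), 75.96376037597656)
(264, 279) ((444.8985900878906, 58.547393798828125), (45.821720123291016, 36.25625228881836), 12.447335243225098) ((263.6000061035156, 278.1999816894531), (22.126909255981445, 17.57137107849121), 77.47119140625)
(349, 281) ((437.892822265625, -117.57032012939453), (37.021507263183594, 43.08678436279297), 89.2956771850586) ((349.0, 280.5), (21.0, 18.0), 90.0)
(408, 284) ((430.3065490722656, -237.68661499023438), (35.3172721862793, 46.71397018432617), 80.90133666992188) ((407.6385192871094, 283.392333984375), (17.240825653076172, 22.946426391601562), 7.125016689300537)
floor ((581.4278564453125, 214.4319610595703), (58.17462158203125, 94.9746322631836), 79.56396484375)
floor ((593.2615356445312, 277.5706787109375), (59.10367965698242, 95.22419738769531), 79.46240997314453)
floor ((572.4729614257812, -422.52020263671875), (58.44395446777344, 94.59390258789062), 84.0877685546875)
floor ((578.9345092773438, -358.6622314453125), (57.78083038330078, 94.44779968261719), 84.19746398925781)
```

View pics/crop.png

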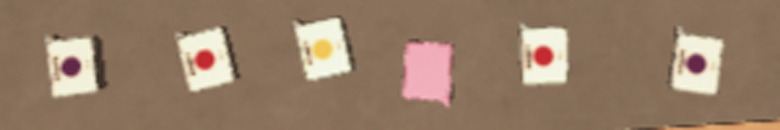

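```bash
python3 - <<'E'
from workcell import *
import workcell
from h import *
from scipy.spatial.transform import Rotation as Ro
print([n for n in dir(workcell) if n[0]!='_'])
s=sense();R=Ro.from_euler('xyz',s["ee_rot"],degrees=True).as_matrix();print(np.round(R,3))
c=calibration("wrist");Rc=cv2.Rodrigues(c["rvec"])[0];o=-Rc.T@c["tvec"]
print("cam in tool",R.T@(o-s["tcp_pos"])); print("cam axes in tool (rows x,y,z)",np.round(Rc@R,3))
t=calibration("top")
print(cast(t,[[229,18],[428,35],[210,190],[416,211]],.226))
print(cast(t,[[219,207],[411,214]],0),cast(t,[[266,227],[358,231]],.15))
E
```

```text
['IKError', 'calibration', 'capture', 'close_job', 'sense', 'tip_reach']
[[-0.     0.917  0.398]
 [ 0.001  0.398 -0.917]
 [-1.    -0.    -0.001]]
cam in tool [-0.1281806   0.08167924  0.0013655 ]
cam axes in tool (rows x,y,z) [[-0.    -0.001  1.   ]
 [-0.317 -0.949 -0.001]
 [ 0.949 -0.317 -0.   ]]
[[ 0.8812019   0.08999845  0.226     ]
 [ 0.84469432 -0.24650209  0.226     ]
 [ 0.58384113  0.11859496  0.226     ]
 [ 0.54444555 -0.2159244   0.226     ]]
[[ 0.59799377  0.15596217  0.        ]
 [ 0.5772023  -0.25263125  0.        ]] [[ 0.53235461  0.03663286  0.15      ]
 [ 0.52292889 -0.12750084  0.15      ]]
```

Call:
carry_out(offset=[[0,2.9,-3.7],[0,2.9,-3.7],[0,2.9,-3.7],[0,2.9,-3.7],[0,2.9,-3.7],[0,2.9,-3.7],[0,2.9,-3.7],[0,2.9,-3.7]], rot=[[0,0,0],[0,0,0],[0,0,0],[0,0,0],[0,0,0],[0,0,0],[0,0,0],[0,0,0]])

```text
time: 0.95
tcp_pos: [0.3439, -0.2075, 0.2454]
ee_rot: [54.7, 90.0, -11.8]
ft_force: [0.9, 0.4, -0.1]
finger_gap: 1.001
```

Call:
carry_out(offset=[[0,2.9,-3.7],[0,2.9,-3.7],[0,2.9,-3.7],[0,2.9,-3.7],[0,2.9,-3.7],[0,2.9,-3.7],[0,2.9,-3.7],[0,2.9,-3.7]], rot=[[0,0,0],[0,0,0],[0,0,0],[0,0,0],[0,0,0],[0,0,0],[3,0,0],[6,0,0]])

```text
time: 1.75
tcp_pos: [0.4409, 0.156, 0.2453]
ee_rot: [-52.8, 90.0, -128.4]
ft_force: [0.8, -0.7, 0.5]
finger_gap: 1.006
```

Call:
carry_out(offset=[[0,0,0],[0,0,0]], rot=[[0,0,0],[0,0,0]])

```text
time: 1.95
tcp_pos: [0.4407, 0.1548, 0.2449]
ee_rot: [-76.3, 89.9, -151.6]
ft_force: [-0.2, -0.7, -0.4]
finger_gap: 1.0
```

```bash
cat >> h.py <<'E'
from scipy.spatial.transform import Rotation as Ro
def pose(s):
    R=Ro.from_euler('xyz',s["ee_rot"],degrees=True).as_matrix()
    return s["tcp_pos"],R,np.degrees(np.arctan2(R[1,2],R[0,2]))
def tubs(im,c,z=.016,name=None,thr=170,amin=300):
    hsv=cv2.cvtColor(im,cv2.COLOR_RGB2HSV)
    m=((hsv[...,1]<60)&(hsv[...,2]>thr)).astype(np.uint8)
    m=cv2.morphologyEx(m,cv2.MORPH_CLOSE,np.ones((15,15)))
    cs,_=cv2.findContours(m,cv2.RETR_EXTERNAL,cv2.CHAIN_APPROX_NONE)
    v=im[:,:,::-1].copy()
    for k in cs:
        if cv2.contourArea(k)<amin: continue
        P=cast(c,k.reshape(-1,2),z)[:,:2].astype(np.float32)*1000
        r=cv2.minAreaRect(P)
        if max(r[1])>70: continue
        (x,y),(w,h),a=r
        ang=a if w>h else a-90   # long axis angle from world x
        ang=(ang+90)%180-90
        print("tub px",np.round(k.reshape(-1,2).mean(0)),"xy mm",np.round((x,y),1),"size",np.round(sorted((w,h)),1),"long-axis deg",round(ang,1))
        cv2.drawContours(v,[k],-1,(0,255,0),1)
    if name: cv2.imwrite(name,v)
E
python3 - <<'E'
from workcell import *
from h import *
s=sense();p,R,y=pose(s);print(p,y,s["q"],s["time"])
im=capture("wrist");c=calibration("wrist");tubs(im,c,name="pics/w1.png")
E
```

```text
[0.44073294 0.154756   0.24492786] -75.32120026151613 [ 1.78950833e+01  1.09244798e+01  1.12751236e+02 -1.37050413e-02
  5.63857838e+01  9.32238847e+01] 1.95
tub px [632. 303.] xy mm [ 421.2 -224.9] size [24.7 51.7] long-axis deg 31.1
tub px [547. 269.] xy mm [ 438.3 -115.8] size [36. 48.] long-axis deg 0.1
tub px [398. 224.] xy mm [445.5  63.4] size [28.3 35.6] long-axis deg 14.5
tub px [307. 213.] xy mm [435.2 161.5] size [15.1 44.4] long-axis deg 14.4
tub px [458. 184.] xy mm [503.1  18.4] size [12.4 56.4] long-axis deg 79.3
tub px [217. 188.] xy mm [434.9 257.6] size [36.8 49. ] long-axis deg 6.0
```

View pics/w1.png

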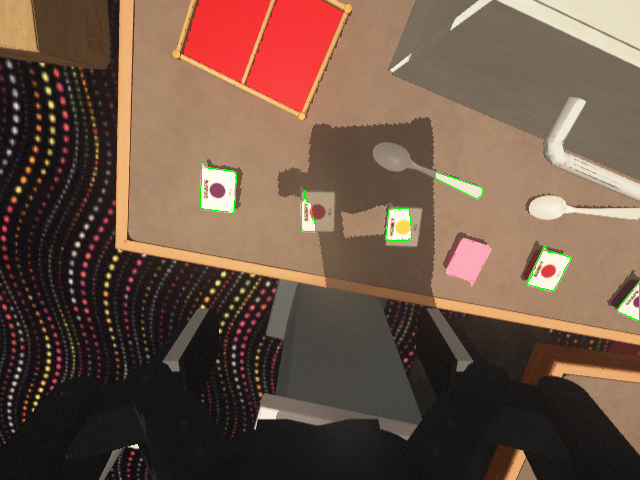

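```bash
python3 - <<'E'
from workcell import *
from h import *
c=calibration("wrist")
im=capture("wrist");cr=im[170:260,270:450];cv2.imwrite("pics/c1.png",cv2.resize(cr[:,:,::-1],None,fx=4,fy=4,interpolation=cv2.INTER_CUBIC))
for P in([(301,193),(334,193),(334,232),(301,232)],):
    print(cast(c,P,.016)*1000)
for x,y in((212,310),(212,328),(225,345),(180,345)): print(im[x,y])
E
```

```text
[[451.91317974 173.08195221  16.        ]
 [460.54397001 139.82885486  16.        ]
 [419.64611753 128.54427744  16.        ]
 [410.69296706 163.04550895  16.        ]]
[225  83  75]
[135 115  92]
[173 138 108]
[94 76 60]
```

View pics/c1.png

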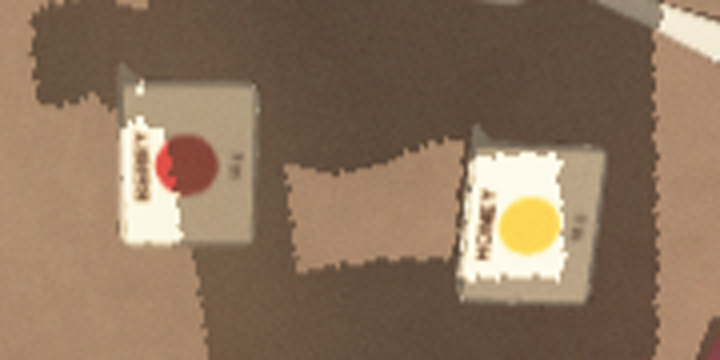

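```bash
python3 - <<'E'
from workcell import *
from h import *
c=calibration("wrist");s=sense()
def q(P):
    X=cast(c,P,.016)[:,:2]*1000
    print(np.round(X,1).tolist(),X.mean(0),"w",np.linalg.norm(X[0]-X[1]),np.linalg.norm(X[2]-X[3]),"l",np.linalg.norm(X[0]-X[3]),np.linalg.norm(X[1]-X[2]), [np.degrees(np.arctan2(*(a-b)[::-1])) for a,b in((X[0],X[3]),(X[1],X[2]))])
q([(300,190.5),(334.2,191),(333.2,230.8),(300,230.8)])
p,R,y=pose(s);print(p,y,s["finger_gap"])
for n,t in(("red1",(.4375,.1520,.20)),):
    print(n,R.T@(np.array(t)-p)*100)
E
```

```text
[[454.2, 174.1], [462.6, 139.6], [420.7, 129.2], [411.7, 163.9]] [437.29571724 151.69169743] w 35.541659683459635 35.82610095335307 l 43.69567199901929 43.17134664389544 [np.float64(13.552403899655488), np.float64(13.923871004831112)]
[0.44041296 0.1531746  0.24495333] -75.4896372215459 0.9995870057761094
red1 [ 4.49574913 -0.30554759  0.03939307]
```

Call:
carry_out(offset=[[2,-0.3,0],[5,0,0],[5,0,0],[5,0,0],[2,0,0],[0,0,0],[0,0,0]], rot=[[0.7,0,0],[0,0,0],[0,0,0],[0,0,0],[0,0,0],[0,0,0],[0,0,0]], jaw=0.65)

```text
time: 2.75
tcp_pos: [0.4383, 0.1522, 0.0558]
ee_rot: [-82.0, 90.0, -158.3]
ft_force: [0.4, -0.0, 0.9]
finger_gap: 0.653
```

```bash
python3 - <<'E'
from workcell import *
from h import *
print(tip_reach)
s=sense();p,R,y=pose(s);print(p,y,s["finger_gap"],s["ft_force"],R.T@(np.array((.438,.152,.018))-p)*100)
im=capture("wrist");cv2.imwrite("pics/w2.png",im[:,:,::-1])
im=capture("scene");cv2.imwrite("pics/s2.png",im[230:430,200:400,::-1].repeat(3,0).repeat(3,1))
E
```

```text
0.014
[0.43833475 0.15224108 0.05575586] -76.30237547834054 0.653133993015279 [ 0.41962389 -0.02892602  0.8936389 ] [ 3.77560536 -0.03641442  0.01523944]
```

View pics/w2.png

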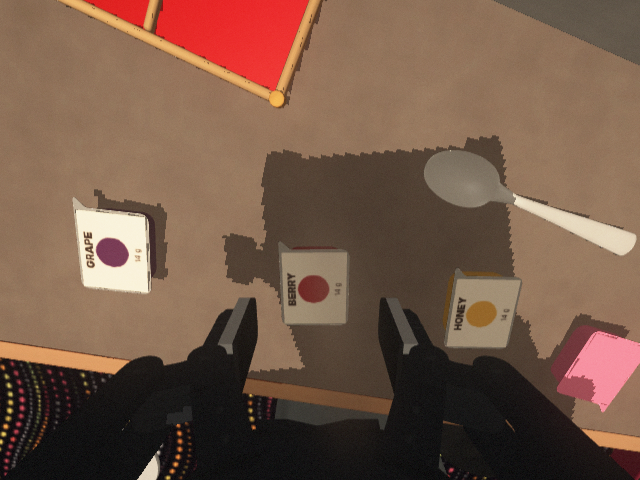

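View pics/s2.png

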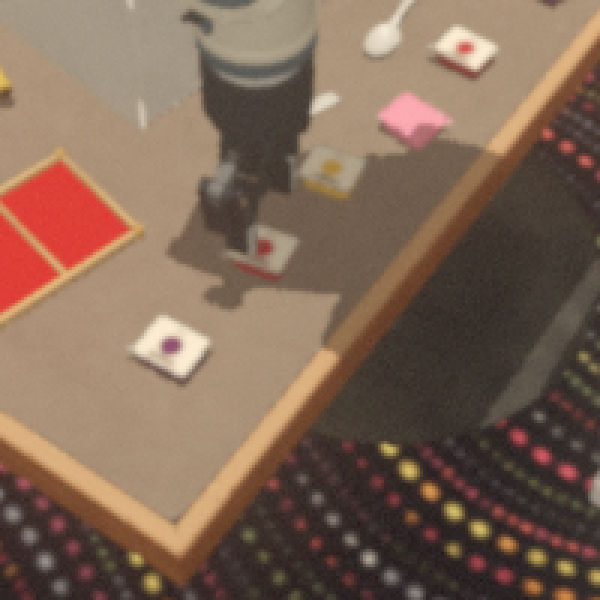

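The red tub at (314,287) sits centred between the fingers at about 235 and 395, and square with them. Descending and gripping.

Call:
carry_out(offset=[[2.5,0,0],[1.3,0,0],[0,0,0]], rot=[[0,0,0],[0,0,0],[0,0,0]])

```text
time: 3.15
tcp_pos: [0.4378, 0.153, 0.0171]
ee_rot: [-86.1, 89.9, -162.3]
ft_force: [-1.1, -0.1, 1.3]
finger_gap: 0.647
```

Call:
carry_out(offset=[[0,0,0],[0,0,0],[0,0,0],[0,0,0],[0,0,0]], rot=[[0,0,0],[0,0,0],[0,0,0],[0,0,0],[0,0,0]], jaw=0.3, newtons=30)

```text
time: 3.65
tcp_pos: [0.4387, 0.1533, 0.0183]
ee_rot: [92.9, 89.9, 16.7]
ft_force: [-1.5, -1.1, 7.7]
finger_gap: 0.375
```

Call:
carry_out(offset=[[-2,0,0],[-3,0,0],[-3,0,0],[0,0,0],[0,0,0]], rot=[[0,0,0],[0,0,0],[0,0,0],[0,0,0],[0,0,0]])

```text
time: 4.15
tcp_pos: [0.4387, 0.1534, 0.0982]
ee_rot: [94.4, 89.9, 18.2]
ft_force: [0.7, 0.8, -0.0]
finger_gap: 0.38
```

```bash
python3 - <<'E'
from workcell import *
from h import *
s=sense();p,R,y=pose(s);print(p,y,s["finger_gap"],s["ft_force"],s["q"])
im=capture("wrist");cv2.imwrite("pics/w3.png",im[:,:,::-1])
c=calibration("wrist")
E
```

```text
[0.43874751 0.15340566 0.09815615] -76.21703226592882 0.3796171695708718 [ 0.67610682  0.77965994 -0.01601042] [1.78042316e+01 2.51843079e+01 1.18552142e+02 1.57990869e-03
 3.61250019e+01 9.40200016e+01]
```

View pics/w3.png

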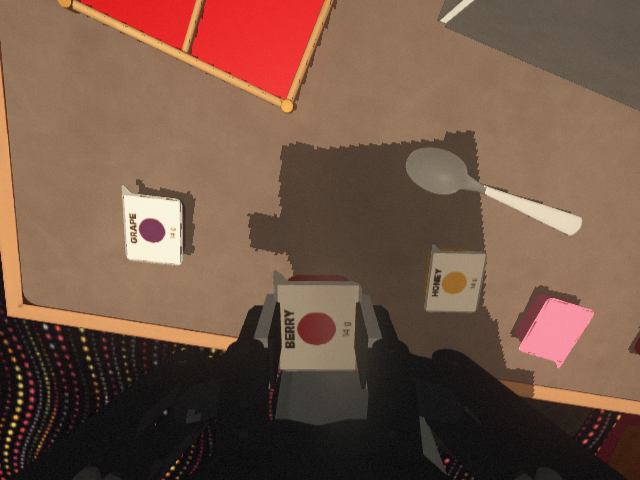

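Call:
carry_out(offset=[[-0.5,0,0],[-0.5,0,0],[0,0,0],[0,0,0],[0,0,0],[0,0,0],[0,0,0],[0,0,0]], rot=[[-8.2,0,0],[-8.2,0,0],[-8.2,0,0],[-8.2,0,0],[-8.2,0,0],[-8.2,0,0],[-8.2,0,0],[-8.2,0,0]])

```text
time: 5.0
tcp_pos: [0.4373, 0.1529, 0.106]
ee_rot: [-152.1, 89.8, -162.4]
ft_force: [-0.2, -1.2, -0.9]
finger_gap: 0.376
```

```bash
python3 - <<'E'
from workcell import *
from h import *
s=sense();p,R,y=pose(s);print(p,y,s["finger_gap"],s["q"],s["time"])
im=capture("wrist");cv2.imwrite("pics/w4.png",im[:,:,::-1])
s=sense();p,R,y=pose(s);c=calibration("wrist")
lid=p[2]-.0183+.016
X=cast(c,[(275,283),(359,283),(358,371),(275,371)],lid);print("in tool cm",(X-p)@R*100, ((X-p)@R).mean(0)*100)
print("shift",R.T@(np.array((.5933,.2776,.10))-p)*100,R.T@(np.array((.5814,.2144,.10))-p)*100)
E
```

```text
[0.43731687 0.15293407 0.10599729] -10.280099351350515 0.3758784126186262 [1.78030263e+01 2.42898954e+01 1.18401854e+02 9.34278989e-04
 3.74591776e+01 2.80823011e+01] 5.0
in tool cm [[ 0.23155189  1.88350432 -1.66932667]
 [ 0.22352658  1.88518676  1.81514333]
 [ 0.22860729 -2.51548053  1.93496224]
 [ 0.23731543 -2.52033046 -1.8443872 ]] [ 0.23025029 -0.31677997  0.05909792]
shift [ 0.55312407 14.96017703 13.22854353] [ 0.56115469  8.52973086 13.14023983]
```

View pics/w4.png

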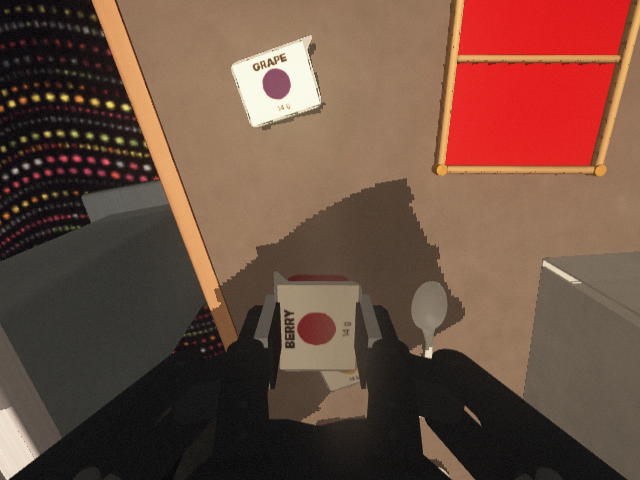

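Call:
carry_out(offset=[[0,3,2.65],[0,3,2.65],[0,3,2.65],[0,3,2.65],[0,3,2.6],[0,0,0],[0,0,0]], rot=[[0,0,0],[0,0,0],[0,0,0],[0,0,0],[0,0,0],[0,0,0],[0,0,0]])

```text
time: 5.75
tcp_pos: [0.5948, 0.2762, 0.1055]
ee_rot: [-144.6, 89.8, -155.3]
ft_force: [0.0, -0.4, -0.5]
finger_gap: 0.378
```

```bash
cat >> h.py <<'E'
def floors(im,c,col,name=None,z=.004):
    hsv=cv2.cvtColor(im,cv2.COLOR_RGB2HSV);H=hsv[...,0]
    m=((hsv[...,1]>150)&((H<5)|(H>174))&(hsv[...,2]>60)) if col=="red" else ((H>130)&(H<168)&(hsv[...,1]>70))
    m=m.astype(np.uint8)
    cs,_=cv2.findContours(m,cv2.RETR_EXTERNAL,cv2.CHAIN_APPROX_NONE)
    for k in cs:
        if cv2.contourArea(k)<1500: continue
        P=cast(c,k.reshape(-1,2),z)[:,:2].astype(np.float32)*1000
        print("floor px",np.round(k.reshape(-1,2).mean(0)),np.round(np.array(cv2.minAreaRect(P)[0]),1),np.round(cv2.minAreaRect(P)[1:][0],1),round(cv2.minAreaRect(P)[2],1),"touch",k[...,1].min()<2)
E
python3 - <<'E'
from workcell import *
from h import *
s=sense();p,R,y=pose(s);print(p,y,s["finger_gap"],s["q"],s["time"])
im=capture("wrist");cv2.imwrite("pics/w5.png",im[:,:,::-1])
s=sense();p,R,y=pose(s);c=calibration("wrist");floors(im,c,"red")
im=capture("top");cv2.imwrite("pics/t5.png",im[:,:,::-1])
E
```

```text
[0.5948131  0.27622109 0.10547946] -10.699415161523547 0.3782185495016911 [ 2.38706802e+01  3.66145415e+01  9.35365317e+01 -3.06103684e-03
  5.00077364e+01  3.45719619e+01] 5.75
floor px [312. 243.] [592.  276.8] [58.1 96.1] 79.3 touch False
floor px [580. 233.] [777.8 253.1] [74.5 36.2] 75.9 touch False
```

View pics/w5.png

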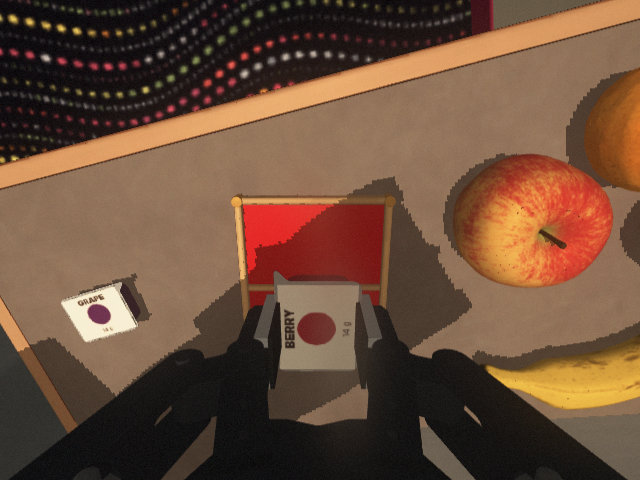

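The red compartment is centred under the tub, its floor at about (312,243), square with the jaws; the tilted camera's parallax explains the shift. Two or three millimetres of correction, then down.

Call:
carry_out(offset=[[2,0.2,-0.25],[3,0,0],[2,0,0],[0,0,0],[0,0,0]], rot=[[0,0,0],[0,0,0],[0,0,0],[0,0,0],[0,0,0]])

```text
time: 6.35
tcp_pos: [0.5928, 0.2781, 0.0373]
ee_rot: [-145.4, 89.9, -156.0]
ft_force: [0.3, 0.0, -0.5]
finger_gap: 0.375
```

Call:
carry_out(offset=[[0.6,0,0],[0.5,0,0],[0,0,0],[0,0,0]], rot=[[0,0,0],[0,0,0],[0,0,0],[0,0,0]])

```text
time: 6.75
tcp_pos: [0.5935, 0.2788, 0.0266]
ee_rot: [37.4, 90.0, 26.8]
ft_force: [-0.6, 0.4, -0.2]
finger_gap: 0.379
```

Call:
carry_out(offset=[[0.3,0,0],[0,0,0],[0,0,0]], rot=[[0,0,0],[0,0,0],[0,0,0]])

```text
time: 7.05
tcp_pos: [0.5934, 0.2788, 0.0233]
ee_rot: [-138.6, 90.0, -149.2]
ft_force: [0.7, 0.1, -0.3]
finger_gap: 0.371
```

Call:
carry_out(offset=[[0,0,0],[0,0,0],[0,0,0],[0,0,0]], rot=[[0,0,0],[0,0,0],[0,0,0],[0,0,0]], jaw=0.62)

```text
time: 7.45
tcp_pos: [0.5936, 0.2787, 0.0234]
ee_rot: [33.9, 90.0, 23.3]
ft_force: [-0.4, 0.4, 0.4]
finger_gap: 0.622
```

Call:
carry_out(offset=[[-2,0,0],[-4,0,0],[-5,0,0],[-5,0,0],[0,0,0],[0,0,0]], rot=[[0,0,0],[0,0,0],[0,0,0],[0,0,0],[0,0,0],[0,0,0]])

```text
time: 8.05
tcp_pos: [0.5943, 0.279, 0.1851]
ee_rot: [34.7, 89.8, 24.1]
ft_force: [-0.6, 0.6, -0.7]
finger_gap: 0.62
```

```bash
python3 - <<'E'
from workcell import *
from h import *
s=sense();p,R,y=pose(s);print(p,y,s["finger_gap"],s["q"],s["time"])
im=capture("wrist");c=calibration("wrist");cv2.imwrite("pics/w6.png",im[:,:,::-1]);tubs(im,c,z=.02)
print("to red2 above",R.T@(np.array((.438,-.117,.185))-p)*100, np.array((.438,-.117))-p[:2])
E
```

```text
[0.59425334 0.27903562 0.18514661] -10.621146321653786 0.6197715067798387 [2.41140969e+01 3.06458890e+01 9.16687261e+01 2.59844207e-06
 5.74867880e+01 3.47350807e+01] 8.05
tub px [276. 402.] xy mm [514.2  96.4] size [19.5 43.1] long-axis deg 57.3
tub px [152. 272.] xy mm [436.6 260.4] size [35.8 47.6] long-axis deg 7.1
to red2 above [ -0.09085742 -41.80492111  -8.05814494] [-0.15625334 -0.39603562]
```

View pics/w6.png

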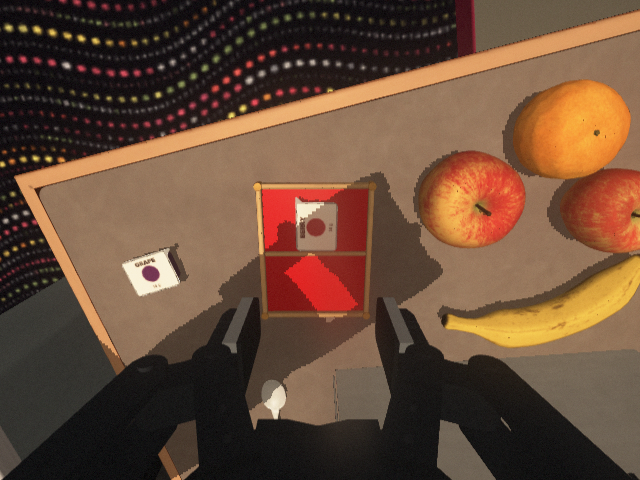

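Red tub 1 sits in the middle of the +y compartment at (316,226), square with it. On to red tub 2, going back from the warmer first and then along the row.

Call:
carry_out(offset=[[0,-0.8,-4.2],[0,-0.8,-4.2],[0,-0.8,-4.2],[0,-0.8,-4.2]], rot=[[0,0,0],[0,0,0],[0,0,0],[0,0,0]])

```text
time: 8.5
tcp_pos: [0.4196, 0.2772, 0.1812]
ee_rot: [-138.3, 89.8, -149.0]
ft_force: [0.3, 0.4, 0.5]
finger_gap: 0.621
```

Call:
carry_out(offset=[[0,-4.85,1.05],[0,-4.85,1.05],[0,-4.85,1.05],[0,-4.85,1.05],[0,-4.85,1.05],[0,-4.85,1.05],[0,-4.85,1.05],[0,-4.85,1.05]], rot=[[0,0,0],[0,0,0],[0,0,0],[0,0,0],[0,0,0],[0,0,0],[0,0,0],[0,0,0]])

```text
time: 9.3
tcp_pos: [0.432, -0.1203, 0.1818]
ee_rot: [172.3, 89.8, 161.7]
ft_force: [2.3, 0.5, 0.5]
finger_gap: 0.618
```

Call:
carry_out(offset=[[0,0,0],[0,0,0],[0,0,0],[0,0,0],[0,0,0],[0,0,0],[0,0,0],[0,0,0]], rot=[[-8.4,0,0],[-8.4,0,0],[-8.4,0,0],[-8.4,0,0],[-8.4,0,0],[-8.4,0,0],[-8.4,0,0],[-8.4,0,0]])

```text
time: 10.1
tcp_pos: [0.4322, -0.1182, 0.1816]
ee_rot: [106.2, 89.8, 163.1]
ft_force: [-0.7, 0.8, -0.2]
finger_gap: 0.62
```

Call:
carry_out(offset=[[0,0,0],[0,0,0],[0,0,0],[0,0,0],[0,0,0],[0,0,0]], rot=[[-8.4,0,0],[-8.4,0,0],[-8.4,0,0],[-8.2,0,0],[0,0,0],[0,0,0]])

```text
time: 10.7
tcp_pos: [0.4327, -0.1184, 0.1822]
ee_rot: [73.2, 89.9, 163.0]
ft_force: [-0.4, -0.4, 0.7]
finger_gap: 0.623
```

```bash
python3 - <<'E'
from workcell import *
from h import *
s=sense();p,R,y=pose(s);print(p,y,s["finger_gap"],s["q"],s["time"])
im=capture("wrist");c=calibration("wrist");cv2.imwrite("pics/w7.png",im[:,:,::-1]);tubs(im,c);print('--');tubs(im,c,thr=100)
E
```

```text
[ 0.43269776 -0.11835512  0.18221034] 89.75748594172025 0.6225469647148295 [-1.68182227e+01  1.51012554e+01  1.17797115e+02  6.43773930e-04
  4.72478741e+01 -1.06576198e+02] 10.7
tub px [459. 458.] xy mm [709.4  43.1] size [19.7 58.7] long-axis deg 83.9
tub px [353. 290.] xy mm [498.6 -85.7] size [25.  32.9] long-axis deg 89.7
tub px [518. 235.] xy mm [445.9  59.1] size [36.7 47.9] long-axis deg 11.1
tub px [186. 220.] xy mm [ 431.2 -236. ] size [36.5 48.2] long-axis deg -9.2
--
tub px [398. 324.] xy mm [535.5 -40.4] size [15.1 64.9] long-axis deg 17.8
tub px [518. 235.] xy mm [445.9  59.1] size [36.7 47.9] long-axis deg 11.1
tub px [186. 220.] xy mm [ 431.2 -236. ] size [36.5 48.2] long-axis deg -9.2
tub px [429.  23.] xy mm [278.6 -37.2] size [19.2 27.8] long-axis deg -0.3
```

View pics/w7.png

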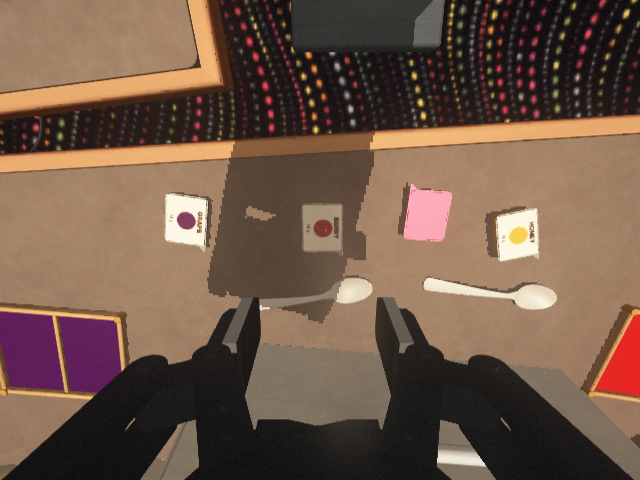

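```bash
python3 - <<'E'
from workcell import *
from h import *
s=sense();p,R,y=pose(s);c=calibration("wrist")
im=cv2.imread("pics/w7.png");cv2.imwrite("pics/c7.png",cv2.resize(im[190:270,280:370],None,fx=7,fy=7,interpolation=cv2.INTER_CUBIC))
X=cast(c,[(303,204),(342.5,204),(343,252),(303,252)],.016)*1000;print(X[:,:2],X.mean(0))
print(R.T@(X.mean(0)/1000-p)*100)
E
```

```text
[[ 415.72038681 -132.0217904 ]
 [ 415.87715935  -97.73508503]
 [ 460.21656765  -96.4673595 ]
 [ 460.04757006 -132.80482227]] [ 437.96542097 -114.7572643    16.        ]
[16.6461012  -0.5352299   0.35853575]
```

View pics/c7.png

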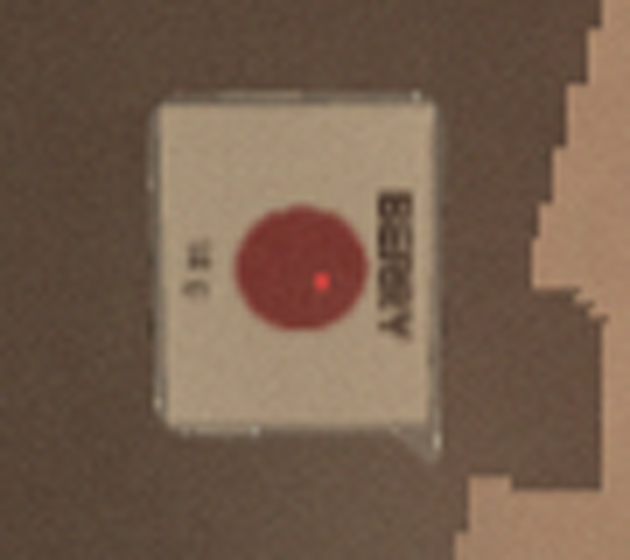

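Call:
carry_out(offset=[[2,-0.6,0.3],[5,0,0],[5,0,0],[2,0,0],[1.5,0,0],[0.5,0,0],[0,0,0],[0,0,0]], rot=[[0,0,0],[0,0,0],[0,0,0],[0,0,0],[0,0,0],[0,0,0],[0,0,0],[0,0,0]], jaw=0.65)

```text
time: 11.55
tcp_pos: [0.4399, -0.1157, 0.0239]
ee_rot: [-106.6, 90.0, -16.7]
ft_force: [0.3, 0.3, 0.7]
finger_gap: 0.646
```

Call:
carry_out(offset=[[0,0,0],[0,0,0],[0,0,0],[0,0,0],[0,0,0]], rot=[[0,0,0],[0,0,0],[0,0,0],[0,0,0],[0,0,0]], jaw=0.3)

```text
time: 12.05
tcp_pos: [0.4402, -0.1158, 0.0244]
ee_rot: [-106.3, 89.9, -16.3]
ft_force: [-1.1, 1.0, 5.5]
finger_gap: 0.374
```

Call:
carry_out(offset=[[-2,0,0],[-3,0,0],[-4,0,0],[0,-2,0],[0,0,0],[0,0,0]], rot=[[0,0,0],[0,0,0],[0,0,0],[0,0,0],[0,0,0],[0,0,0]])

```text
time: 12.65
tcp_pos: [0.4592, -0.1155, 0.1135]
ee_rot: [-173.9, 90.0, -83.9]
ft_force: [0.3, -0.2, -0.6]
finger_gap: 0.378
```

```bash
python3 - <<'E'
from workcell import *
from h import *
s=sense();p,R,y=pose(s);print(p,y,s["finger_gap"],s["q"],s["time"])
im=capture("wrist");c=calibration("wrist");cv2.imwrite("pics/w8.png",im[:,:,::-1])
E
```

```text
[ 0.4591541  -0.11547613  0.11351447] 89.99208881234787 0.37815826623242715 [-1.55557609e+01  2.40340510e+01  1.17096357e+02 -3.84696663e-03
  3.88686329e+01 -1.05544855e+02] 12.65
```

View pics/w8.png

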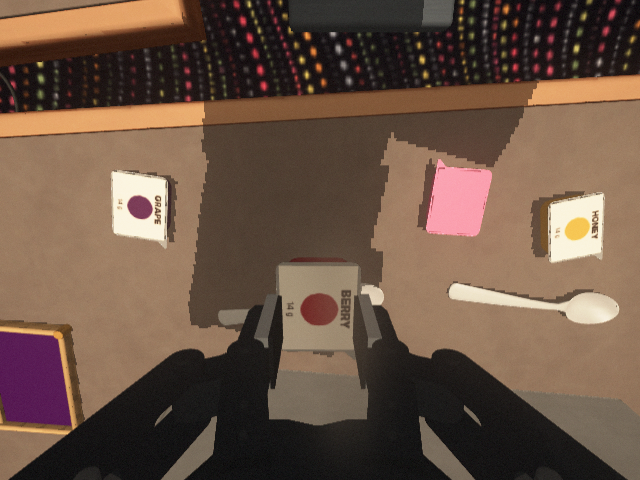

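Call:
carry_out(offset=[[-1,3.5,0],[0,0,4.7],[0,0,4.7],[0,0,4.7],[0,0,4.7],[0,0,4.7],[0,0,4.7],[0,0,4.7]], rot=[[0,0,0],[0,0,0],[0,0,0],[0,0,0],[0,0,0],[0,0,0],[0,0,0],[0,0,0]])

```text
time: 13.5
tcp_pos: [0.4229, 0.2146, 0.1224]
ee_rot: [117.0, 89.8, -153.0]
ft_force: [1.8, -0.1, -0.1]
finger_gap: 0.378
```

Call:
carry_out(offset=[[0,0,0],[0,0,0],[0,0,0],[0,0,0],[0,0,0],[0,0,0],[0,0,0],[0,0,0]], rot=[[8.4,0,0],[8.4,0,0],[8.4,0,0],[8.4,0,0],[8.4,0,0],[8.4,0,0],[8.4,0,0],[8.4,0,0]])

```text
time: 14.3
tcp_pos: [0.4232, 0.2125, 0.1223]
ee_rot: [-177.0, 89.8, -154.5]
ft_force: [-0.3, 0.1, -0.8]
finger_gap: 0.372
```

Call:
carry_out(offset=[[0,0,0],[0,0,0],[0,0,0],[0,0,0],[0,0,0],[0,0,0]], rot=[[8.4,0,0],[8.4,0,0],[8.4,0,0],[8.2,0,0],[0,0,0],[0,0,0]])

```text
time: 14.9
tcp_pos: [0.4238, 0.2129, 0.1226]
ee_rot: [-144.3, 89.9, -154.7]
ft_force: [0.6, 0.2, -0.1]
finger_gap: 0.372
```

```bash
python3 - <<'E'
from workcell import *
from h import *
s=sense();p,R,y=pose(s);print(p,y,s["finger_gap"],s["q"],s["time"])
im=capture("wrist");c=calibration("wrist");cv2.imwrite("pics/w9.png",im[:,:,::-1]);floors(im,c,"red")
X=cast(c,[(276,264),(360,264),(358,351),(276,351)],p[2]-.0244+.016);print("in tool",(X-p)@R*100,((X-p)@R).mean(0)*100)
print(R.T@(np.array((.5810,.2140,.1))-p)*100)
E
```

```text
[0.42380382 0.21288198 0.12264272] -10.408035525629835 0.37210450420845764 [ 2.52332875e+01  2.31320827e+01  1.16712614e+02 -2.96725950e-04
  4.02667703e+01  3.56414982e+01] 14.9
floor px [531. 197.] [582.4 214.8] [59.3 94.3] 79.5 touch False
floor px [551. 101.] [594.  277.4] [59.9 94.3] 79.5 touch False
in tool [[ 0.8397783   2.49657012 -1.65519546]
 [ 0.83412193  2.49483586  1.92808567]
 [ 0.83897933 -1.88175139  2.001533  ]
 [ 0.84502374 -1.88139334 -1.82649504]] [0.83947582 0.30706531 0.11198204]
[ 2.23653351  2.95236602 15.44432848]
```

View pics/w9.png

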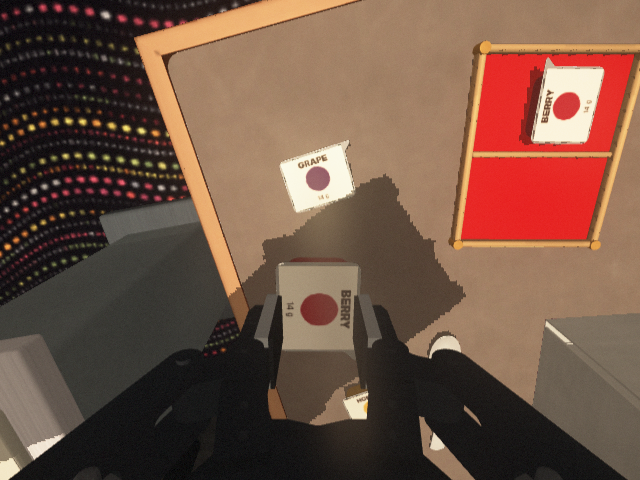

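Red tub 1 looks centred in the far compartment at (566,104). The near compartment, at about (531,197), is empty and is the target for red tub 2.

Call:
carry_out(offset=[[0,0.7,3.85],[0,0.7,3.85],[0,0.7,3.85],[0,0.7,3.85],[0,0,0],[3,0,0],[3,0,0],[0,0,0]], rot=[[0,0,0],[0,0,0],[0,0,0],[0,0,0],[0,0,0],[0,0,0],[0,0,0],[0,0,0]])

```text
time: 15.75
tcp_pos: [0.5773, 0.2113, 0.0594]
ee_rot: [-150.7, 89.5, -161.2]
ft_force: [-0.4, 0.6, 0.5]
finger_gap: 0.376
```

```bash
python3 - <<'E'
from workcell import *
from h import *
s=sense();p,R,y=pose(s);print(p,y)
im=capture("wrist");cv2.imwrite("pics/w10.png",im[:,:,::-1])
t=np.array((.5817,.2144,.029))-R[:,1]*.002-R[:,2]*.0005
s=sense();p,R,y=pose(s);print(R.T@(t-p)*100)
E
```

```text
[0.57733223 0.21133064 0.05938563] -10.512693835243578
[3.24129494 0.11368878 0.20828124]
```

View pics/w10.png

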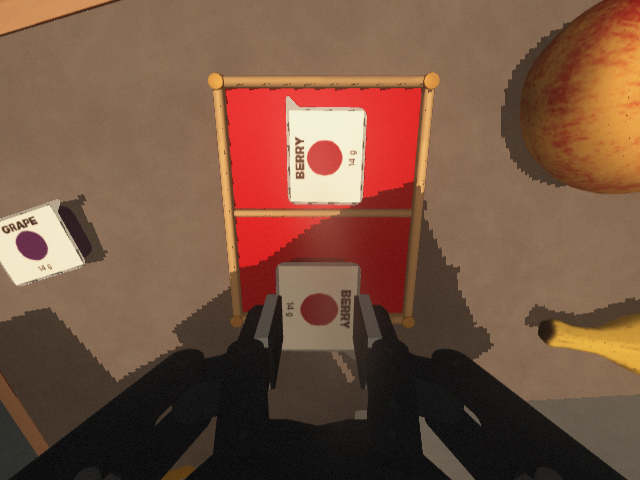

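The tub lines up with the near compartment (centred near column 320). Lower the last 3 cm and release.

Call:
carry_out(offset=[[1.5,0.1,0.2],[1,0,0],[0.7,0,0],[0,0,0],[0,0,0]], rot=[[0,0,0],[0,0,0],[0,0,0],[0,0,0],[0,0,0]])

```text
time: 16.3
tcp_pos: [0.5834, 0.2132, 0.0314]
ee_rot: [53.7, 90.0, 43.1]
ft_force: [-1.1, 0.0, 0.3]
finger_gap: 0.372
```

Call:
carry_out(offset=[[0,0,0],[0,0,0],[0,0,0],[0,0,0]], rot=[[0,0,0],[0,0,0],[0,0,0],[0,0,0]], jaw=0.62)

```text
time: 16.7
tcp_pos: [0.5835, 0.2132, 0.0316]
ee_rot: [29.8, 90.0, 19.2]
ft_force: [1.0, 0.1, 0.4]
finger_gap: 0.618
```

Call:
carry_out(offset=[[-2,0,0],[-4,0,0],[-5,0,0],[-4,0,0],[0,0,0],[0,0,0]], rot=[[0,0,0],[0,0,0],[0,0,0],[0,0,0],[0,0,0],[0,0,0]])

```text
time: 17.3
tcp_pos: [0.5838, 0.2133, 0.1826]
ee_rot: [29.9, 89.9, 19.3]
ft_force: [0.5, -0.7, 0.1]
finger_gap: 0.624
```

```bash
python3 - <<'E'
from workcell import *
from h import *
s=sense();p,R,y=pose(s);print(p,y,s["time"],s["q"])
im=capture("wrist");cv2.imwrite("pics/w11.png",im[:,:,::-1]);c=calibration("wrist");tubs(im,c)
for t in((.436,.258,.17),):print(R.T@(np.array(t)-p)*100)
E
```

```text
[0.58380484 0.21332376 0.18261671] -10.619957031173188 17.3 [1.89749979e+01 2.81534296e+01 9.64662303e+01 1.09128273e-03
 5.52325719e+01 2.95942513e+01]
tub px [310. 204.] xy mm [579.9 233.4] size [16.3 35.6] long-axis deg 24.4
tub px [137. 202.] xy mm [434.4 258.9] size [36.3 48.5] long-axis deg 6.9
tub px [313. 147.] xy mm [592.8 277.2] size [36.5 48.2] long-axis deg 79.1
[  1.22950659   1.66556755 -15.35344909]
```

View pics/w11.png

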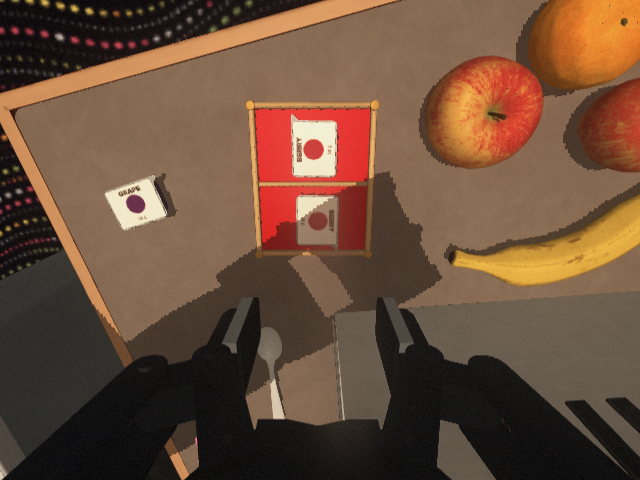

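Both red tubs are seated at (313,147) and (317,220), centred and square. Next is the left purple tub at (137,202).

Call:
carry_out(offset=[[0,0.4,-3.85],[0,0.4,-3.85],[0,0.4,-3.85],[0,0.4,-3.85],[0,0,0]], rot=[[0,0,0],[0,0,0],[0,0,0],[0,0,0],[8.1,0,0]], jaw=0.65)

```text
time: 17.85
tcp_pos: [0.4292, 0.2567, 0.179]
ee_rot: [-136.0, 89.6, -154.7]
ft_force: [0.7, -0.1, 0.6]
finger_gap: 0.651
```

Call:
carry_out(offset=[[0,0,0],[0,0,0],[0,0,0],[0,0,0],[0,0,0],[0,0,0],[0,0,0],[0,0,0]], rot=[[8.1,0,0],[8.1,0,0],[8.1,0,0],[8.1,0,0],[8.1,0,0],[8.1,0,0],[8.1,0,0],[8.1,0,0]])

```text
time: 18.65
tcp_pos: [0.4338, 0.2566, 0.1795]
ee_rot: [-67.1, 89.8, -151.0]
ft_force: [0.2, -0.2, 0.5]
finger_gap: 0.648
```

Call:
carry_out(offset=[[4,0,0],[4,0,0],[3,0,0],[0,0,0],[0,0,0]], rot=[[0,0,0],[0,0,0],[0,0,0],[0,0,0],[0,0,0]])

```text
time: 19.15
tcp_pos: [0.434, 0.2567, 0.0703]
ee_rot: [-67.3, 89.8, -150.8]
ft_force: [0.7, -0.5, 0.2]
finger_gap: 0.649
```

```bash
python3 - <<'E'
from workcell import *
from h import *
s=sense();p,R,y=pose(s);print(p,y,s["time"],s["q"])
im=capture("wrist");cv2.imwrite("pics/w12.png",im[:,:,::-1]);c=calibration("wrist");tubs(im,c)
for t in((.4355,.258,.022),):print(R.T@(np.array(t)-p)*100)
E
```

```text
[0.43397306 0.25672622 0.07033953] -83.52134197536196 19.15 [2.92548276e+01 3.05956340e+01 1.13904062e+02 5.71423132e-04
 3.57025118e+01 1.12775832e+02]
tub px [171. 464.] xy mm [278.9 345.9] size [32.5 41.9] long-axis deg -83.6
tub px [629. 294.] xy mm [443.7  73.6] size [14.7 51. ] long-axis deg 22.9
tub px [621. 172.] xy mm [509.5 106.3] size [23.7 30.2] long-axis deg 22.9
tub px [443.   9.] xy mm [570.9 215.6] size [12.3 45. ] long-axis deg -83.6
[ 4.83323313  0.18183016 -0.11591428]
```

View pics/w12.png

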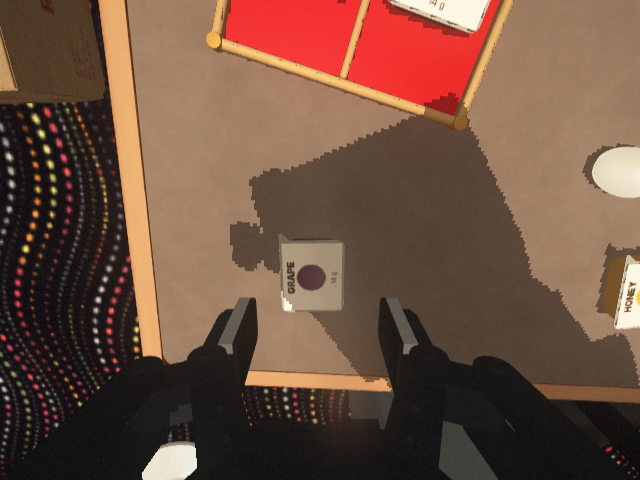

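The purple tub (312,275) is centred between the fingers. Grip and lift.

Call:
carry_out(offset=[[2,0.15,-0.1],[2,0,0],[0.6,0,0],[0,0,0],[0,0,0]], rot=[[0,0,0],[0,0,0],[0,0,0],[0,0,0],[0,0,0]])

```text
time: 19.7
tcp_pos: [0.437, 0.2588, 0.0265]
ee_rot: [113.6, 89.9, 30.1]
ft_force: [0.2, 0.2, 0.4]
finger_gap: 0.651
```

Call:
carry_out(offset=[[0,0,0],[0,0,0],[0,0,0],[0,0,0],[0,0,0]], rot=[[0,0,0],[0,0,0],[0,0,0],[0,0,0],[0,0,0]], jaw=0.3)

```text
time: 20.2
tcp_pos: [0.4369, 0.2588, 0.0265]
ee_rot: [113.2, 89.9, 29.6]
ft_force: [-0.9, -0.3, 8.4]
finger_gap: 0.376
```

Call:
carry_out(offset=[[-2,0,0],[-4,0,0],[-4,0,0],[0,-1.5,0],[0,0,0],[0,0,0]], rot=[[0,0,0],[0,0,0],[0,0,0],[0,0,0],[0,0,0],[0,0,0]])

```text
time: 20.8
tcp_pos: [0.4207, 0.2564, 0.1249]
ee_rot: [-65.5, 89.9, -149.0]
ft_force: [0.9, -0.0, -0.1]
finger_gap: 0.369
```

```bash
python3 - <<'E'
from workcell import *
from h import *
s=sense();p,R,y=pose(s);print(p,y,s["time"],s["q"])
im=capture("wrist");cv2.imwrite("pics/w13.png",im[:,:,::-1])
E
```

```text
[0.42067521 0.25643236 0.12487355] -83.49737494548013 20.8 [ 2.99819078e+01  2.40774930e+01  1.14446915e+02 -1.54755674e-03
  4.15324603e+01  1.13480452e+02]
```

View pics/w13.png

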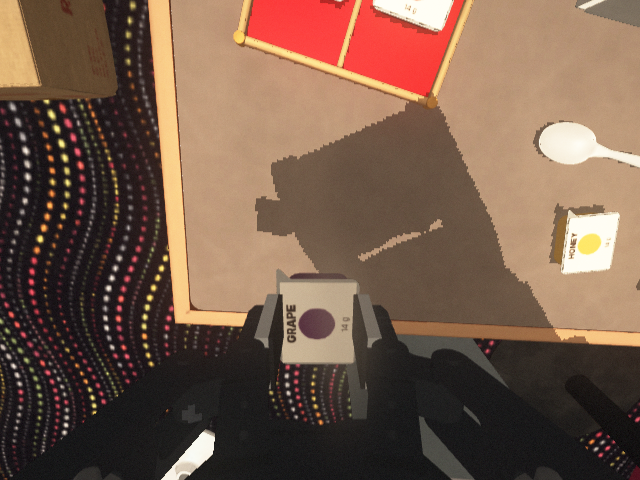

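Call:
carry_out(offset=[[0,0,0],[0,0,0],[0,0,0],[0,0,0],[0,0,0],[0,0,0],[0,0,0],[0,0,0]], rot=[[-8.5,0,0],[-8.5,0,0],[-8.5,0,0],[-8.5,0,0],[-8.5,0,0],[-8.5,0,0],[-8.5,0,0],[-8.5,0,0]])

```text
time: 21.65
tcp_pos: [0.4211, 0.2564, 0.124]
ee_rot: [-134.1, 89.9, -149.3]
ft_force: [0.3, -0.3, 0.3]
finger_gap: 0.376
```

Call:
carry_out(offset=[[0,0,0],[0,0,0],[0,-4.8,0.5],[0,-4.8,0.5],[0,-4.8,0.5],[0,-4.8,0.5],[0,-4.8,0.5],[0,-4.8,0.5]], rot=[[-8.5,0,0],[-1.2,0,0],[0,0,0],[0,0,0],[0,0,0],[0,0,0],[0,0,0],[0,0,0]])

```text
time: 22.45
tcp_pos: [0.4216, -0.0347, 0.1248]
ee_rot: [179.5, 90.0, 173.5]
ft_force: [0.7, 0.4, 0.2]
finger_gap: 0.373
```

Call:
carry_out(offset=[[0,-4.8,0.5],[0,-4.8,0.5],[0,-4.8,0.5],[0,-4.8,0.5],[0,-4.8,0.5],[0,-4.8,0.5],[0,-4.8,0.5],[0,-4.8,0.5]], rot=[[0,0,0],[0,0,0],[0,0,0],[0,0,0],[0,0,0],[0,0,0],[0,0,0],[0,0,0]])

```text
time: 23.25
tcp_pos: [0.4222, -0.4209, 0.1243]
ee_rot: [137.2, 89.9, 131.1]
ft_force: [1.1, -0.2, -0.6]
finger_gap: 0.374
```

Call:
carry_out(offset=[[0,0,0],[0,0,0]], rot=[[0,0,0],[0,0,0]])

```text
time: 23.45
tcp_pos: [0.4221, -0.4196, 0.1241]
ee_rot: [136.3, 89.9, 130.2]
ft_force: [-0.7, 1.3, -0.5]
finger_gap: 0.371
```

```bash
python3 - <<'E'
from workcell import *
from h import *
s=sense();p,R,y=pose(s);print(p,y,s["time"],s["q"])
im=capture("wrist");cv2.imwrite("pics/w14.png",im[:,:,::-1]);c=calibration("wrist");floors(im,c,"purple")
X=cast(c,[(280,280),(357,280),(355,364),(280,364)],p[2]-.0265+.016);print("in tool",((X-p)@R).mean(0)*100,((X-p)@R)*100)
for t in((.5725,-.4225,.1),(.579,-.3587,.1)):print(R.T@(np.array(t)-p)*100)
E
```

```text
[ 0.42211299 -0.41964482  0.12407407] -6.093482377252596 23.45 [-4.59808040e+01  3.09669945e+01  1.01426402e+02  9.04436217e-03
  4.77078414e+01 -3.98933687e+01]
floor px [520. 216.] [ 573.  -417.8] [58.6 94.2] 84.0 touch False
floor px [537. 124.] [ 579.3 -354.1] [59.4 94.3] 84.0 touch False
in tool [ 1.0493373  -0.44688452  0.09207653] [[ 1.0541741   1.75507764 -1.58211715]
 [ 1.04984471  1.76227039  1.80471504]
 [ 1.04436515 -2.64753523  1.87319177]
 [ 1.04896525 -2.65735089 -1.72748355]]
[ 2.38981546  1.30954665 14.98711189]
[ 2.39769613  7.7224931  14.9561963 ]
```

View pics/w14.png

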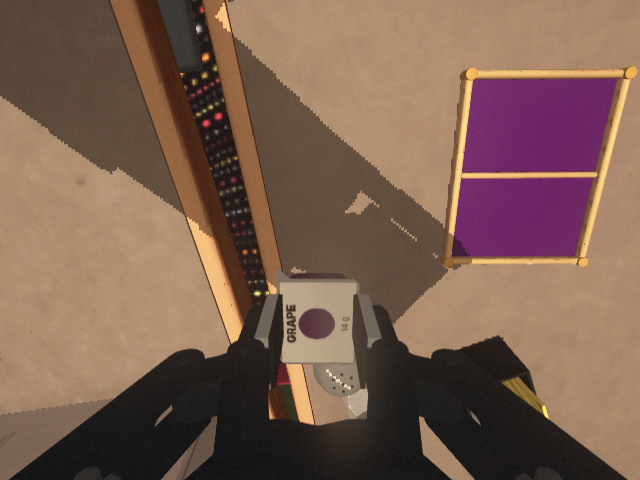

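Call:
carry_out(offset=[[0,0.5,3.75],[0,0.5,3.75],[0,0.5,3.75],[0,0.5,3.75],[0,0,0],[3,0,0],[3,0,0],[0,0,0]], rot=[[0,0,0],[0,0,0],[0,0,0],[0,0,0],[0,0,0],[0,0,0],[0,0,0],[0,0,0]])

```text
time: 24.3
tcp_pos: [0.5708, -0.4105, 0.0605]
ee_rot: [149.3, 89.4, 143.5]
ft_force: [-0.3, 0.4, 0.1]
finger_gap: 0.378
```

Call:
carry_out(offset=[[0,0,0]], rot=[[0,0,0]])

```text
time: 24.4
tcp_pos: [0.5734, -0.4129, 0.0649]
ee_rot: [149.3, 89.9, 143.5]
ft_force: [-0.2, 0.2, -0.2]
finger_gap: 0.377
```

```bash
python3 - <<'E'
from workcell import *
from h import *
s=sense();p,R,y=pose(s);print(p,y)
im=capture("wrist");cv2.imwrite("pics/w15.png",im[:,:,::-1]);c=calibration("wrist");floors(im,c,"purple")
t=np.array((.573,-.418,.031))+R[:,1]*.003-R[:,2]*.0004
s=sense();p,R,y=pose(s);print(R.T@(t-p)*100)
E
```

```text
[ 0.57339405 -0.4129499   0.06487969] -5.804904441645335
floor px [315. 269.] [ 573.5 -421. ] [58.6 96.3] 84.1 touch False
floor px [316. 167.] [ 580.  -356.6] [60.  96.3] 84.1 touch False
[ 3.51637065 -0.12978109 -0.12323836]
```

View pics/w15.png

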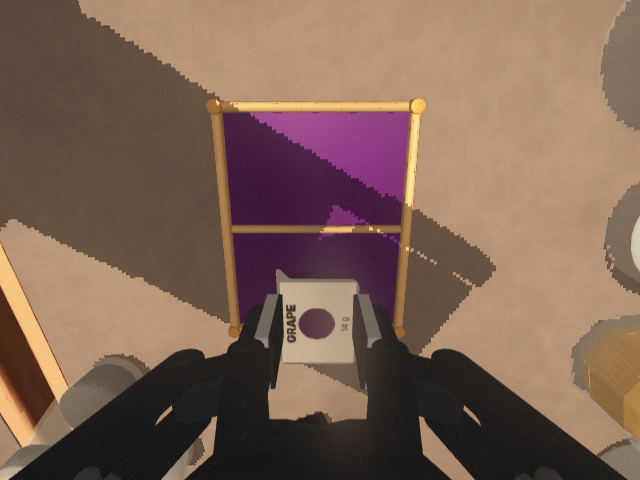

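Call:
carry_out(offset=[[1,-0.35,-0.05],[1,0,0],[0,0,0],[0,0,0]], rot=[[0,0,0],[0,0,0],[0,0,0],[0,0,0]])

```text
time: 24.85
tcp_pos: [0.573, -0.4176, 0.045]
ee_rot: [146.5, 90.0, 140.7]
ft_force: [-0.6, 0.3, 0.3]
finger_gap: 0.368
```

```bash
python3 - <<'E'
from workcell import *
from h import *
s=sense();p,R,y=pose(s);print(p,y)
im=capture("wrist");cv2.imwrite("pics/w16.png",im[:,:,::-1]);c=calibration("wrist");floors(im,c,"purple")
E
```

```text
[ 0.57299661 -0.41759231  0.04500543] -5.836792465202224
floor px [315. 274.] [ 572.8 -419.7] [58.4 96. ] 84.5 touch False
floor px [315. 160.] [ 579.3 -355.5] [59.5 95.8] 84.1 touch False
```

View pics/w16.png

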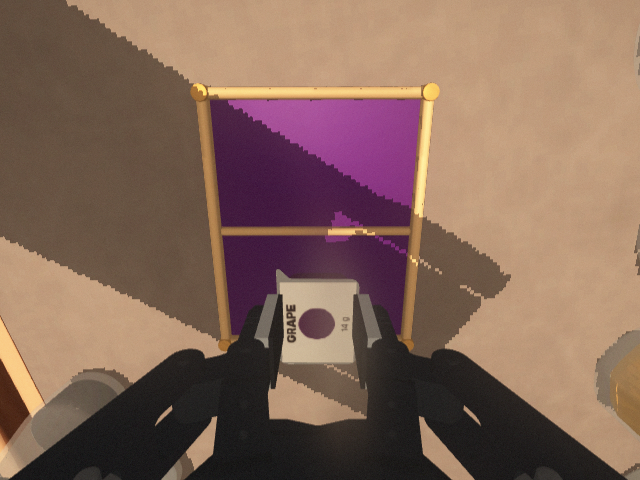

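The tub is centred left–right in the -y compartment, with its tab end just short of the rib (row 231). Lower and release.

Call:
carry_out(offset=[[0.8,0.05,0],[0.55,0,0],[0,0,0],[0,0,0]], rot=[[0,0,0],[0,0,0],[0,0,0],[0,0,0]])

```text
time: 25.3
tcp_pos: [0.5732, -0.417, 0.0315]
ee_rot: [148.1, 90.0, 142.3]
ft_force: [-0.5, 0.7, 0.3]
finger_gap: 0.368
```

Call:
carry_out(offset=[[0,0,0],[0,0,0],[0,0,0],[0,0,0]], rot=[[0,0,0],[0,0,0],[0,0,0],[0,0,0]], jaw=0.62)

```text
time: 25.7
tcp_pos: [0.5734, -0.4172, 0.0319]
ee_rot: [-38.1, 90.0, -43.9]
ft_force: [0.6, 0.2, -0.2]
finger_gap: 0.621
```

Call:
carry_out(offset=[[-2,0,0],[-4,0,0],[-5,0,0],[-4,0,0],[0,0,0],[0,0,0]], rot=[[0,0,0],[0,0,0],[0,0,0],[0,0,0],[0,0,0],[0,0,0]])

```text
time: 26.3
tcp_pos: [0.574, -0.4176, 0.1848]
ee_rot: [-31.0, 89.8, -36.8]
ft_force: [0.2, 0.2, -0.9]
finger_gap: 0.619
```

```bash
python3 - <<'E'
from workcell import *
from h import *
s=sense();p,R,y=pose(s);print(p,y,s["time"],s["q"])
im=capture("wrist");cv2.imwrite("pics/w17.png",im[:,:,::-1]);c=calibration("wrist");tubs(im,c,z=.02);floors(im,c,"purple")
E
```

```text
[ 0.5740162  -0.41764462  0.18480499] -5.816828423586196 26.3 [-3.69998130e+01  3.48646597e+01  8.40992263e+01  7.84717800e-04
  6.08039422e+01 -3.11831582e+01]
tub px [626. 451.] xy mm [ 885.8 -715. ] size [35.4 50.5] long-axis deg -79.4
tub px [293. 399.] xy mm [ 530.2 -603.4] size [17.  61.8] long-axis deg -72.6
tub px [594. 357.] xy mm [ 837.  -581.3] size [27.7 36.3] long-axis deg -38.5
tub px [141. 337.] xy mm [ 389.8 -514.6] size [34.3 42.9] long-axis deg 66.5
tub px [313. 212.] xy mm [ 573.1 -408.5] size [19.5 35.5] long-axis deg -5.9
tub px [117.  11.] xy mm [ 444. -244.] size [16.  16.5] long-axis deg 80.4
floor px [316. 215.] [ 571.2 -417.9] [58.1 95.3] 84.8 touch False
floor px [314. 146.] [ 577.7 -354.4] [58.1 95.1] 84.1 touch False
```

View pics/w17.png

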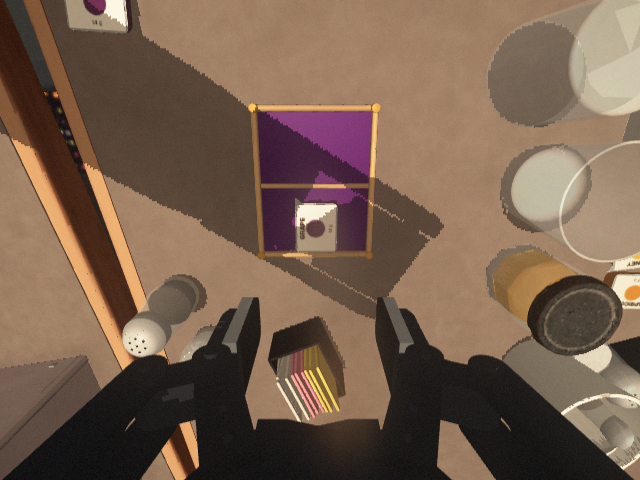

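```bash
python3 - <<'E'
from workcell import *
from h import *
im=cv2.imread("pics/w17.png");cv2.imwrite("pics/c17.png",cv2.resize(im[95:265,240:390],None,fx=4,fy=3.5,interpolation=cv2.INTER_CUBIC))
E
```

```text
(no output)
```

View pics/c17.png

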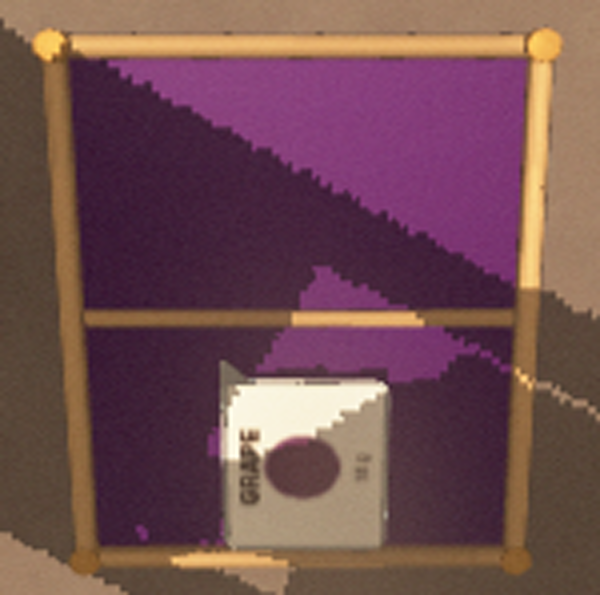

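```bash
python3 - <<'E'
from workcell import *
from h import *
c=calibration("wrist")
f=lambda L,z:cast(c,[(240+a/4,95+b/3.5) for a,b in L],z)[:,:2]*1000
P=f([(50,45),(543,45),(515,560),(85,560)],.011);C=P.mean(0);uy=(P[0]+P[1]-P[2]-P[3]);uy/=np.linalg.norm(uy);ux=np.array([uy[1],-uy[0]])
loc=lambda X:np.c_[(X-C)@ux,(X-C)@uy]
print("tray centre",C,"yaw",np.degrees(np.arctan2(uy[1],uy[0]))-90); print(loc(P))
print("rib",loc(f([(90,319),(515,319)],.012)))
print("lid",loc(f([(228,380),(388,380),(386,550),(228,550),(222,362)],.020)))
E
```

```text
tray centre [ 574.77051605 -386.07502931] yaw -5.668039045436316
[[-49.95869824  63.86536871]
 [ 49.95869824  63.53949563]
 [ 49.86123496 -63.87735772]
 [-49.86123496 -63.52750662]]
rib [[-45.1073068    0.52200671]
 [ 46.91443207   0.21056477]]
lid [[-15.08643814 -13.20247521]
 [ 19.17846816 -13.31946491]
 [ 19.37811855 -57.63623731]
 [-16.06537822 -57.51208659]
 [-16.26666246  -8.74061397]]
```

Purple tub 1 is in the -y compartment, square, within about 2 mm across and 1 mm (tab included) along. Next the last purple tub: back out first, then sideways, then turn.

Call:
carry_out(offset=[[0,0,-4],[0,0,-4],[0,0,-4],[0,0,-4],[0,4.15,0],[0,4.15,0],[0,4.15,0],[0,4.15,0]], rot=[[0,0,0],[0,0,0],[0,0,0],[0,0,0],[0,0,0],[0,0,0],[0,0,0],[0,0,0]], jaw=0.65)

```text
time: 27.15
tcp_pos: [0.4296, -0.2339, 0.1806]
ee_rot: [154.5, 89.8, 148.6]
ft_force: [1.1, 1.2, -0.2]
finger_gap: 0.653
```

Call:
carry_out(offset=[[0,0,0],[0,0,0],[0,0,0],[0,0,0],[0,0,0],[0,0,0],[0,0,0],[0,0,0]], rot=[[-8.5,0,0],[-8.5,0,0],[-8.5,0,0],[-8.5,0,0],[-8.5,0,0],[-8.5,0,0],[-8.5,0,0],[-8.5,0,0]])

```text
time: 27.95
tcp_pos: [0.4299, -0.2351, 0.1805]
ee_rot: [87.2, 89.8, 149.7]
ft_force: [-0.3, -0.5, 0.1]
finger_gap: 0.65
```

Call:
carry_out(offset=[[0,0,0],[0,0,0],[4,0,0],[4,0,0],[3,0,0],[0,0,0],[0,0,0]], rot=[[-8.5,0,0],[-8.5,0,0],[-1.6,0,0],[0,0,0],[0,0,0],[0,0,0],[0,0,0]])

```text
time: 28.65
tcp_pos: [0.4301, -0.2353, 0.0712]
ee_rot: [69.1, 89.8, 149.9]
ft_force: [0.2, 0.4, 0.9]
finger_gap: 0.649
```

```bash
python3 - <<'E'
from workcell import *
from h import *
s=sense();p,R,y=pose(s);print(p,y,s["time"],s["q"])
im=capture("wrist");cv2.imwrite("pics/w18.png",im[:,:,::-1]);c=calibration("wrist")
print(R.T@(np.array((.4315,-.236,.0245))-p)*100)
E
```

```text
[ 0.4301104  -0.23529745  0.07117427] 80.77810789761307 28.65 [-3.00722869e+01  2.97501528e+01  1.15639704e+02 -1.56514070e-06
  3.47964050e+01 -1.10850494e+02]
[ 4.66689678 -0.16260212 -0.05247791]
```

View pics/w18.png

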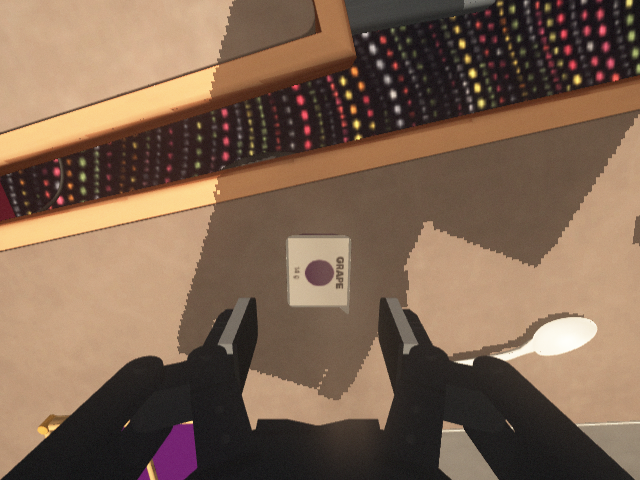

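The tub (318,271) is centred and square between the fingers. Grip and lift.

Call:
carry_out(offset=[[2,-0.15,0],[2,0,0],[0.6,0,0],[0,0,0],[0,0,0]], rot=[[0,0,0],[0,0,0],[0,0,0],[0,0,0],[0,0,0]])

```text
time: 29.2
tcp_pos: [0.4331, -0.2364, 0.027]
ee_rot: [-111.0, 89.9, -30.3]
ft_force: [-0.7, -1.2, -0.0]
finger_gap: 0.653
```

Call:
carry_out(offset=[[0,0,0],[0,0,0],[0,0,0],[0,0,0],[0,0,0]], rot=[[0,0,0],[0,0,0],[0,0,0],[0,0,0],[0,0,0]], jaw=0.3)

```text
time: 29.7
tcp_pos: [0.4331, -0.2363, 0.027]
ee_rot: [-109.5, 89.9, -28.7]
ft_force: [-1.5, 0.7, 7.7]
finger_gap: 0.37
```

Call:
carry_out(offset=[[-2,0,0],[-4,0,0],[-4,0,0],[0,0,0],[0,0,0]], rot=[[0,0,0],[0,0,0],[0,0,0],[0,0,0],[0,0,0]])

```text
time: 30.2
tcp_pos: [0.4331, -0.2364, 0.1271]
ee_rot: [-110.3, 89.8, -29.5]
ft_force: [0.2, -0.7, -0.7]
finger_gap: 0.37
```

Call:
carry_out(offset=[[0,0,-4],[0,0,-4],[0,0,-4],[0,0,0],[0,0,0],[0,0,0],[0,0,0],[0,0,0]], rot=[[0,0,0],[0,0,0],[0,0,0],[8.5,0,0],[8.5,0,0],[8.5,0,0],[8.5,0,0],[8.5,0,0]])

```text
time: 31.0
tcp_pos: [0.4123, -0.3538, 0.1241]
ee_rot: [99.8, 89.8, 137.7]
ft_force: [0.9, 0.3, -0.4]
finger_gap: 0.369
```

Call:
carry_out(offset=[[0,0,0],[0,0,0],[0,0,0],[0,0,0],[0,0,0],[0,0,0],[0,0,0],[0,0,0]], rot=[[8.5,0,0],[8.5,0,0],[8.5,0,0],[8.5,0,0],[8.5,0,0],[1.6,0,0],[0,0,0],[0,0,0]])

```text
time: 31.8
tcp_pos: [0.4129, -0.3542, 0.1252]
ee_rot: [143.7, 89.9, 138.0]
ft_force: [0.0, 0.4, 0.2]
finger_gap: 0.374
```

```bash
python3 - <<'E'
from workcell import *
from h import *
s=sense();p,R,y=pose(s);print(p,y,s["time"],s["q"])
im=capture("wrist");cv2.imwrite("pics/w19.png",im[:,:,::-1]);c=calibration("wrist");floors(im,c,"purple")
for t in((.5795,-.3555,.1),):print(R.T@(np.array(t)-p)*100)
E
```

```text
[ 0.41294715 -0.35418442  0.12518684] -5.657034594111777 31.8 [-4.18731114e+01  2.74306369e+01  1.08034742e+02  2.13374221e-04
  4.46022311e+01 -3.62162098e+01]
floor px [526. 292.] [ 573.4 -420.4] [57.3 93.8] 84.3 touch False
floor px [540. 217.] [ 579.9 -356.2] [58.4 93.8] 84.3 touch False
[ 2.50397249  1.50910231 16.58952433]
```

View pics/w19.png

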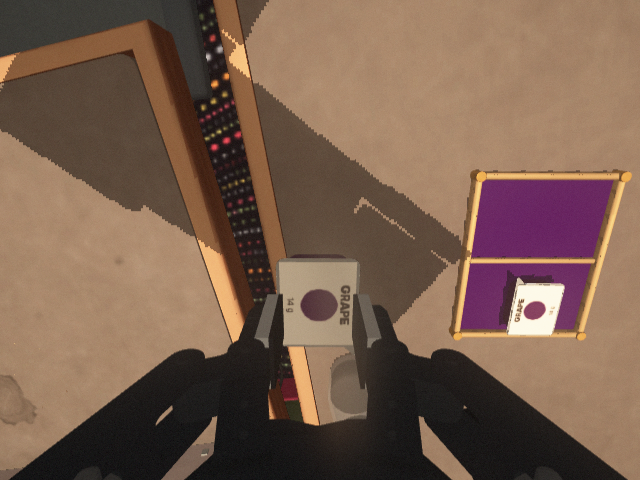

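Call:
carry_out(offset=[[0,0.3,4.1],[0,0.3,4.1],[0,0.3,4.1],[0,0.3,4.1],[0,0,0.1],[3,0,0],[3,0,0],[0,0,0]], rot=[[0,0,0],[0,0,0],[0,0,0],[0,0,0],[0,0,0],[0,0,0],[0,0,0],[0,0,0]])

```text
time: 32.65
tcp_pos: [0.5752, -0.3573, 0.0615]
ee_rot: [153.6, 89.5, 147.8]
ft_force: [-0.4, -0.1, -1.5]
finger_gap: 0.377
```

Call:
carry_out(offset=[[0.8,0,0],[0,0,0],[0,0,0]], rot=[[0,0,0],[0,0,0],[0,0,0]])

```text
time: 32.95
tcp_pos: [0.5791, -0.3598, 0.0591]
ee_rot: [-27.1, 89.9, -32.9]
ft_force: [-1.0, -0.2, 0.2]
finger_gap: 0.376
```

```bash
python3 - <<'E'
from workcell import *
from h import *
s=sense();p,R,y=pose(s);print(p,y)
im=capture("wrist");cv2.imwrite("pics/w20.png",im[:,:,::-1]);c=calibration("wrist");floors(im,c,"purple")
X=cast(c,[(279,259),(359,259),(358,346),(279,346)],p[2]-.027+.016);L=((X-p)@R)*100;print("in tool",L.mean(0),L)
s=sense();p,R,y=pose(s)
for t in((.5797,-.356,.032),):print(R.T@(np.array(t)-p)*100)
E
```

```text
[ 0.57911603 -0.35976954  0.05909761] -5.81539268900713
floor px [315. 257.] [ 579.  -356.1] [58.2 95.7] 84.1 touch False
in tool [1.09992861 0.3911148  0.15391366] [[ 1.09539138  2.60017968 -1.56555138]
 [ 1.1009062   2.59539518  1.89381801]
 [ 1.10468778 -1.81920377  2.01206224]
 [ 1.09872907 -1.81191188 -1.72467423]]
[2.71978497 0.38549161 0.00668719]
```

View pics/w20.png

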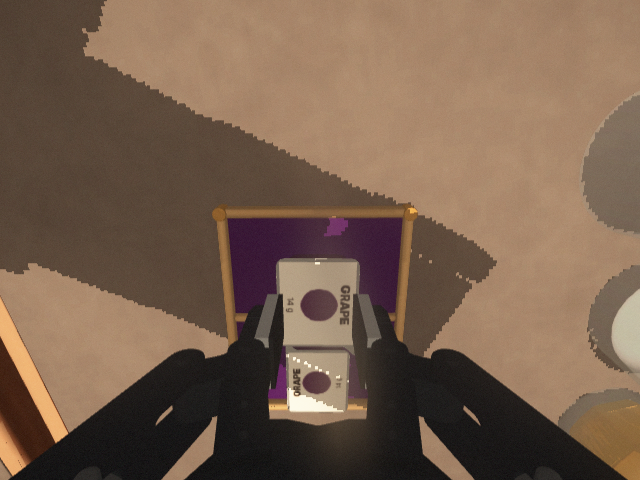

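Call:
carry_out(offset=[[1.5,0.13,-0.1],[0.7,0,0],[0.5,0,0],[0,0,0],[0,0,0]], rot=[[0,0,0],[0,0,0],[0,0,0],[0,0,0],[0,0,0]])

```text
time: 33.5
tcp_pos: [0.5771, -0.3573, 0.031]
ee_rot: [152.2, 89.9, 146.4]
ft_force: [-3.3, 3.3, 8.5]
finger_gap: 0.373
```

Call:
carry_out(offset=[[0,0,0],[0,0,0],[0,0,0],[0,0,0]], rot=[[0,0,0],[0,0,0],[0,0,0],[0,0,0]], jaw=0.62)

```text
time: 33.9
tcp_pos: [0.5777, -0.3578, 0.0305]
ee_rot: [150.3, 90.0, 144.5]
ft_force: [0.4, -1.0, -0.2]
finger_gap: 0.624
```

Call:
carry_out(offset=[[-2,0,0],[-4,0,0],[-5,0,0],[-4,0,0],[0,0,-4],[0,0,-4],[0,0,0],[0,0,0]], rot=[[0,0,0],[0,0,0],[0,0,0],[0,0,0],[0,0,0],[0,0,0],[0,0,0],[0,0,0]])

```text
time: 34.7
tcp_pos: [0.4979, -0.35, 0.1812]
ee_rot: [-21.6, 90.0, -27.5]
ft_force: [0.3, -0.3, 1.3]
finger_gap: 0.618
```

```bash
python3 - <<'E'
from workcell import *
from h import *
s=sense();p,R,y=pose(s);print(p,y,s["time"])
im=capture("wrist");cv2.imwrite("pics/w21.png",im[:,:,::-1]);c=calibration("wrist");floors(im,c,"purple");tubs(im,c,z=.02)
cv2.imwrite("pics/c21.png",cv2.resize(im[90:280,380:540,::-1],None,fx=3,fy=3,interpolation=cv2.INTER_CUBIC))
t=capture("top");cv2.imwrite("pics/t21.png",t[:,:,::-1])
a=cv2.resize(t[175:250,130:220,::-1],None,fx=4,fy=4,interpolation=cv2.INTER_CUBIC);b=cv2.resize(t[175:250,435:525,::-1],None,fx=4,fy=4,interpolation=cv2.INTER_CUBIC)
cv2.imwrite("pics/tc21.png",np.hstack([a,b]))
E
```

```text
[ 0.49786007 -0.34997629  0.18118962] -5.874110461370628 34.7
floor px [400. 277.] [ 573.9 -419.8] [57.3 95. ] 84.1 touch False
floor px [407. 216.] [ 580.1 -356.4] [58.1 95.2] 84.1 touch False
tub px [273. 406.] xy mm [ 436.5 -540.1] size [43.4 64.3] long-axis deg -8.8
tub px [414. 292.] xy mm [ 579.6 -423.4] size [26.2 44.2] long-axis deg 84.0
tub px [621. 253.] xy mm [ 763.  -407.3] size [39.8 61.4] long-axis deg -79.4
tub px [324.  10.] xy mm [ 521.2 -192.2] size [12.9 15.8] long-axis deg -85.6
```

View pics/w21.png

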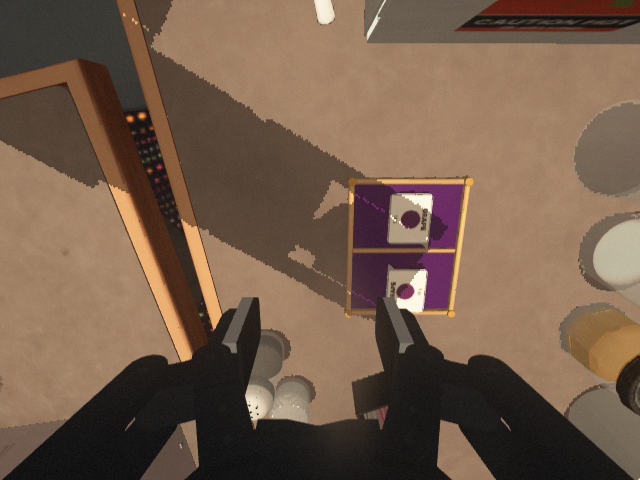

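View pics/tc21.png

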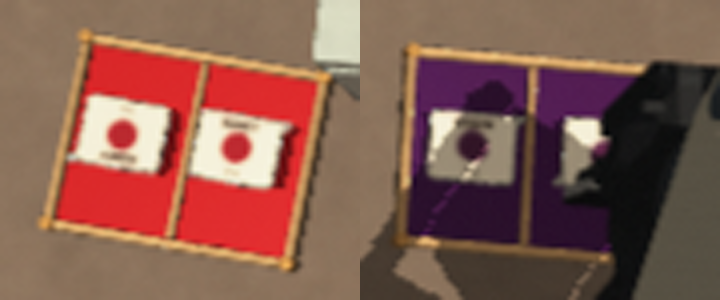

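View pics/t21.png

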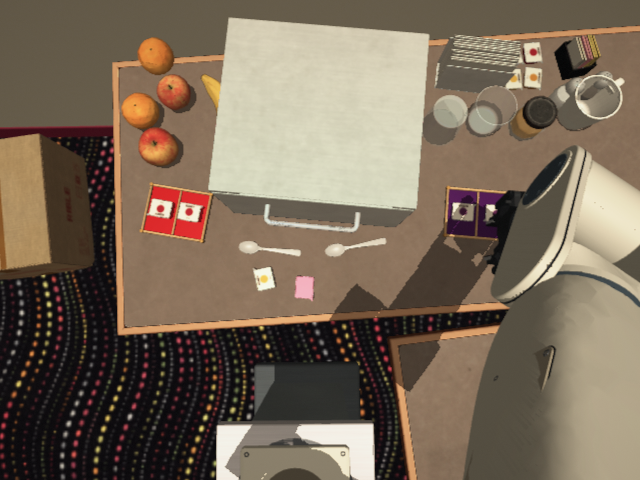

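View pics/c21.png

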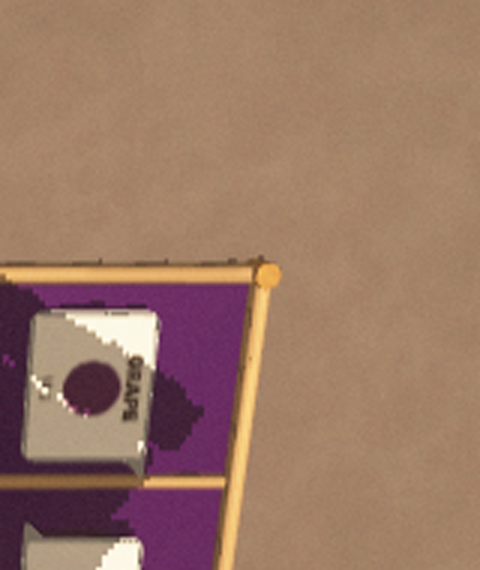

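```bash
python3 - <<'E'
from workcell import *
from h import *
c=calibration("top");im=cv2.imread("pics/t21.png");hsv=cv2.cvtColor(im,cv2.COLOR_BGR2HSV)
pale=((hsv[...,1]<60)&(hsv[...,2]>150)).astype(np.uint8)
yw=np.radians(-10.6);ux=np.array([np.cos(yw),np.sin(yw)]);uy=np.array([-ux[1],ux[0]])
for u,v,n,b in((160,209,"red1",(593.3,277.6)),(189,212,"red2",(581.4,214.4)),(263,279,"yellow",None)):
    m=np.zeros_like(pale);m[v-16:v+17,u-14:u+15]=pale[v-16:v+17,u-14:u+15]
    k=max(cv2.findContours(m,cv2.RETR_EXTERNAL,cv2.CHAIN_APPROX_NONE)[0],key=cv2.contourArea)
    r=cv2.minAreaRect(cast(c,k.reshape(-1,2),.02 if b else .016)[:,:2].astype(np.float32)*1000);print(n,r)
    if b: d=np.array(r[0])-b;print(" off tray x,y",d@ux,d@uy)
E
```

```text
red1 ((593.9671020507812, 276.09039306640625), (45.808197021484375, 34.495269775390625), 78.76583862304688)
 off tray x,y 0.9334124215319979 -1.3611316951128483
red2 ((584.4458618164062, 214.7338104248047), (45.72705841064453, 34.108341217041016), 79.12628936767578)
 off tray x,y 2.932480369479168 0.8884044613627979
yellow ((445.9958801269531, 58.769569396972656), (49.053009033203125, 36.69588851928711), 13.28485107421875)
```

```bash
python3 - <<'E'
from workcell import *
from h import *
c=calibration("wrist")
P=cast(c,[(352,181),(469.5,181),(451,314),(348,313)],.011)[:,:2]*1000;C=P.mean(0);uy=(P[0]+P[1]-P[2]-P[3]);uy/=np.linalg.norm(uy);ux=np.array([uy[1],-uy[0]])
loc=lambda X:np.c_[(X-C)@ux,(X-C)@uy]
print(C,np.degrees(np.arctan2(uy[1],uy[0]))-90,loc(P))
L=loc(cast(c,[(380+a/3,90+b/3) for a,b in [(33,311),(160,311),(148,465),(22,460),(142,478)]],.02)[:,:2]*1000);print(L,L[:4].mean(0))
E
```

```text
[ 577.25396856 -387.18555336] -5.819200794684491 [[-50.56014674  64.62743323]
 [ 50.56014674  64.5452163 ]
 [ 50.47584433 -65.20941233]
 [-50.47584433 -63.9632372 ]]
[[-18.21296311  55.30093852]
 [ 17.53432216  55.27022645]
 [ 18.8396093    9.43073566]
 [-18.49467077  11.02993664]
 [ 17.47557263   5.35252871]] [-0.08342561 32.75795932]
```

```bash
python3 - <<'E'
from workcell import *
import cv2
im=capture("scene");cv2.imwrite("pics/s22.png",cv2.resize(im[130:370,150:450,::-1],None,fx=2.5,fy=2.5))
E
```

```text
(no output)
```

View pics/s22.png

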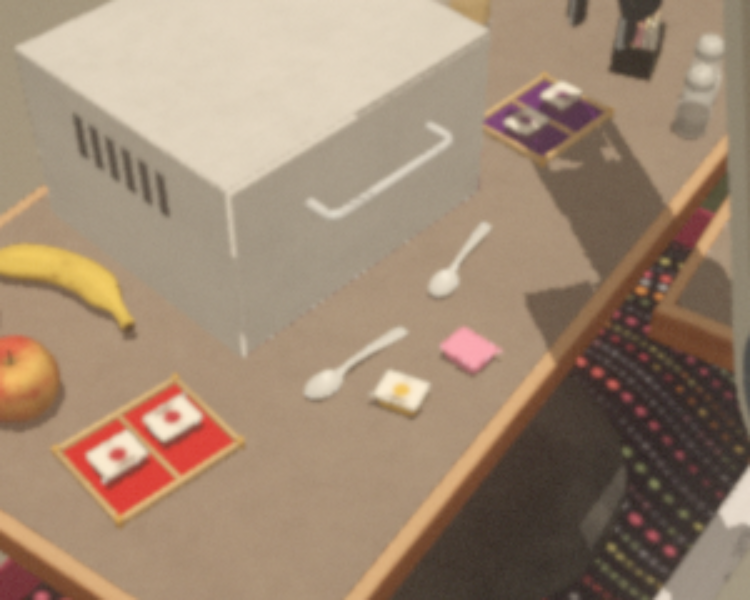

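All four tubs sit flat in their compartments, the red pair at about (118,455) and (172,418) and the purple pair at about (522,122) and (561,95). The yellow tub and the pink look-alike are where they were.

```bash
python3 -c "
from workcell import *
print(sense()['time']);print(close_job())"
```

```text
34.85
the job is handed in; nothing more can be done
None
```

The job is handed in at about 35 s: both red tubs are on the red tray and both purple tubs on the purple tray. There is one in each compartment, lid up, with the tab along the row. The yellow tub and the pink look-alike were not touched, and the final views show them where they started.

- **Position:** my last measurements put every tub within about 3 mm of its compartment's centre and square to within about 1°. Red tub 2 is the furthest off across the tray, at about 3 mm. Purple tub 1's lid sits about 3 mm off along the row, or 1 mm if the tab is counted in its length.
- **Forces:** the largest reported at the end of any move was about 9 N.
- **Disagreement between cameras:** the top and wrist cameras differed by 2–5 mm on the purple tray's y position. I went by the close wrist views, and the tubs came out centred relative to the tray rim in those same views.

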